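# Snap the riveting hammer into its collar

## Task

Put the little riveting hammer away: lift it out of the wooden block and lower it handle-first through the collar of the grey and blue holder, feeling for the hole, then press it down until it snaps in and its head sits fully home on the orange seat, and let go. Be gentle: never push the hammer against the holder with more than about 25 N, and leave the harmonica, the eraser and the tin where they are.

Things in the scene. Friction and masses are not known exactly. Their poses are not given: they have to be found in the camera images.
- hammer: Small riveting hammer, about 0.15 kg, standing upright in the wooden block, head on top. Origin at the lower end (butt) of the handle; z runs up the handle to the head, x along the head. Wooden handle 12 mm round, tapering over its last 8 mm to a 7 mm flat butt. The steel head begins 94 mm and ends 118 mm above the origin
- head (a point): Centre of the hammer's steel head, 106 mm above the butt. The middle of the head is a block 24 mm long (x), 18 mm wide (y), 24 mm high with flat parallel sides; the whole head is 60 mm long. Grip it from above across the 18 mm, with the fingertips kept above its underside, which comes to rest on the seat
- swelling (a point): Widest place of the hammer's brass swelling, on the handle's axis 74 mm above the butt: 16 mm across, narrowing to 12 mm over 7 mm below and over 3 mm above
- block: Fixed wooden block, 56 x 56 x 60 mm, origin under its centre, with an upright blind hole 14 mm across and 55 mm deep in the middle; the hammer's butt stands on the hole's floor, 5 mm above the desk
- holder: Fixed holder: grey foot plate and aluminium frame, 108 mm high, that stands 62 mm behind the origin (+x); in front of it a blue carriage bears the collar, an upright steel tube of 20 mm bore with a round blue flange, 60 mm across and 5 mm thick, on top. Origin on the desk under the middle of the collar's travel; z up. The collar does not move in use
- collar_mid (a point): Middle of the collar's setting range, 120 mm above the desk over the holder's origin; NOT the collar itself. The bore's axis lies at x = 0 of the holder but anywhere from -14 to +14 mm along the holder's y, and the top of the flange anywhere from 16 mm below to 16 mm above this point. Neither setting is reported: find them by feel or by eye
- foot (a point): Top of the foot plate (8 mm thick) under the collar. In the bore, 14 mm below the flange's top, two sprung rollers (at the holder's +x and -x sides) grip the handle: it must be pushed down all the way with 2 to 4 N, and with about 12 N to bring the swelling past them; then the push drops, they snap in above it and draw the head down onto the seat
- seat (a joint): Sprung orange seat ring, rubbery, on top of the collar (inner diameter 21 mm, outer 58 mm), m: 0 = raised, its top 6 mm above the flange; 0.004 = fully down, its top 2 mm above the flange. 1.5 N holds it down; only a hammer head that is snapped in keeps it down
- harmonica: Finished harmonica standing on the desk, 26 x 122 x 34 mm, origin under its centre, y along its length; leave alone
- eraser: Eraser in a coloured sleeve, 23 x 56 x 13 mm, origin under its centre; leave alone
- brass_tin: Shallow round tin of brass parts, 89 mm across, 17 mm high, origin under its centre; leave alone

How it is judged:
By the outcome, as a careful person would: the job done as asked, in the order asked, and still so for the second after the job is handed in, with the robot touching nothing.
It also fails if it takes over 72 s, if anything falls off the work surface, if the arm or the gripper's body presses on something with over 40 N, if the wrist force passes 120 N, or if a joint passes its speed limit or range.

## Robot

A 6-joint arm with a two-finger parallel gripper is mounted at the origin on a cart in front of the work surface, level with it; the furniture and walls round the work are solid. World frame = base frame: x ahead of the robot, y to its left, z up, the work surface at z = 0. Lengths are in m, angles in rad, forces in N, time in s.
With the tool pointing down it reaches from about 0.35 to 0.85 m from the base axis. Payload 8.1 kg.
Tool frame: the origin (TCP) lies at the centre of the arm's flange, where the gripper is bolted on; the fingertips stand 186 mm ahead of it and the grasp point (between the pads) lies 167 mm ahead of it (robot.nose_length is the distance from the TCP to the fingertips, in m); z points along the fingers, x is the direction in which the jaws open and shut, and the axes are right-handed (so a half turn about z gives the same grasp; the last joint's range is limited). The gripper opens to 93 mm and grips with 3 to 60 N. Pads are 15 mm wide; open, the fingers measure 128 mm over their backs; the gripper's body (75 mm by 188 mm) begins 65 mm behind the grasp point.
Start: joints at [-0.085, 0.13, 1.488, -0, 1.523, -0.085], TCP at [0.6, 0, 0.405] pointing down, gripper open.
Joint ranges: [-2.96, 2.96], [-0.89, 2.26], [0.02, 2.5], [-1.34, 4.48], [0, 2.73], [-2.66, 2.66]. Speed limits (rad/s): [2.39, 2.39, 2.79, 3.14, 3.14, 3.14].

## Interface

Orientations are given as a rotation vector (axis times angle).
In Python, from plant import robot gives the robot as it stands.
- The arm moves only by the tool arm_command, never from a script. Its argument "motion" is a list of rows, each an object with "slide": the shift along the tool's x, y, z each as a share of 0.4 m, from -1 to 1, a list of three; "turn": the turn, a rotation vector about the tool's x, y, z each as a share of 0.5 rad, from -1 to 1, a list of three. A call has exactly 5 rows; each row shifts and turns the commanded pose from where the row before left it, along the tool's axes as they then stand; what a row does not reach is not made up. A row lasts 1/12 s, in which the tool goes at most 41.7 mm and 7.16 degrees, less where a joint would pass 70% of its speed; a pose out of reach is approached as far as the arm can. A call with a number of a shift or a turn outside -1 to 1 is refused whole. A call with a gripper value outside its range is refused whole. "gripper" is the opening in per cent of the stroke, from 0 (shut) to 100 (fully open), set as the call begins (left out, the last holds). The fingers move at their own pace and stop on an object; "grip_force" is the grip in N (left out, the last holds). Time passes only in rows, so rows that do not move let the fingers close, or fill a call up. It gives the time, the measured TCP pose, the force and the opening at its end, in the units of the state.
- robot.read_state(): the state, without advancing time (a new reading comes with each control period).
- robot.read_camera(name): name is "scene" or "side" or "wrist"; returns a dict with "pixels" (384x512x3 uint8, blue, green, red), "intrinsics" (3x3 intrinsics, pixels), "D" ([k1, k2, p1, p2, k3] as OpenCV has them; the pictures are not rectified), "T" (4x4, takes a point from camera to world coordinates). Camera axes: x right, y down, z forward; pixel columns grow to the right and rows downward; lengths in m; the calibration is good to about 2 mm. A picture is of the moment at which its call begins. There is no depth.
- robot.close_job(): hands the job in, once; it reports no verdict.
The state is a dict: "t": time; "q": joint angles; "dq": joint speeds; "joint_torque": joint torques, N m; "tool_pos": TCP position; "orientation": TCP orientation; "force": force on the tool from outside, world axes, zero at the start; "wrist_torque": the same for the moment, N m; "opening": finger opening in m.
Only numpy, scipy, OpenCV 4.12 (cv2) and the standard library are available. Lean on these libraries where they do the work, as an engineer would, in place of code of your own. Each camera call takes 0.05 s, during which the arm holds its last target.

## Working session

There is one attempt and no reset: what is moved stays moved. The work goes in short steps, Python scripts to look and compute and a tool call to move; the robot and the scene stay as the last step left them, time stands still between calls to the robot, and variables do not carry over. Pictures are saved under pics/ and viewed, and the job is handed in when it is done.

Besides the shell and the picture viewer there is one more tool, called by a JSON object that holds its "op" and its "data", one argument or row to a line. arm_command: Moves the arm, as the interface text tells. Shift numbers are shares of 0.4 m and turn numbers shares of 0.5 rad, none past 1 either way. Its arguments: {"type":"object","properties":{"motion":{"type":"array","items":{"type":"object","properties":{"slide":{"type":"array","items":{"type":"number"}},"turn":{"type":"array","items":{"type":"number"}}}}},"gripper":{"type":"number"},"grip_force":{"type":"number"}},"required":["motion"]}

```bash
ls; mkdir -p pics; python3 - <<'E'
from plant import robot
import cv2,numpy as np
for n in ["scene","side","wrist"]:
    c=robot.read_camera(n); cv2.imwrite(f"pics/{n}0.png",c["pixels"]); np.savez(f"pics/{n}0.npz",**c)
    print(n,c["intrinsics"].round(1).tolist(),np.round(c["D"],3),c["T"].round(3).tolist())
s=robot.read_state();print(s)
E
```

```text
pics
scene [[394.3, 0.0, 264.0], [0.0, 394.3, 197.2], [0.0, 0.0, 1.0]] [-0.054  0.     0.     0.     0.   ] [[0.478, -0.469, 0.743, -0.123], [-0.878, -0.279, 0.389, -0.41], [0.024, -0.838, -0.545, 0.61], [0.0, 0.0, 0.0, 1.0]]
side [[442.4, 0.0, 261.1], [0.0, 442.4, 196.8], [0.0, 0.0, 1.0]] [-0.03  0.    0.    0.    0.  ] [[0.996, -0.035, 0.083, 0.488], [-0.09, -0.488, 0.868, -1.107], [0.011, -0.872, -0.489, 0.699], [0.0, 0.0, 0.0, 1.0]]
wrist [[315.0, 0.0, 254.8], [0.0, 315.0, 189.8], [0.0, 0.0, 1.0]] [-0.006  0.     0.     0.     0.   ] [[1.0, -0.0, -0.002, 0.6], [-0.001, -0.958, -0.288, 0.082], [-0.002, 0.288, -0.958, 0.384], [0.0, 0.0, 0.0, 1.0]]
{'t': 0.15, 'q': array([-8.53729086e-02,  1.31015432e-01,  1.48902597e+00,  6.76830424e-06,
        1.52303641e+00, -8.53679107e-02]), 'dq': array([-0.0001983 , -0.00145668, -0.00418957, -0.00051318,  0.00030017,
        0.00033629]), 'joint_torque': array([ 8.59073725e-05, -5.60473788e+01, -4.92333663e+01,  7.68201635e-02,
        3.05504061e-02, -1.41810942e-04]), 'tool_pos': array([5.99821506e-01, 5.51711580e-05, 4.03913395e-01]), 'orientation': array([-3.14145842e+00,  8.36577954e-06,  2.32339137e-03]), 'force': array([-0.11592781, -0.65603761, -1.00255349]), 'wrist_torque': array([ 0.03525882, -0.03455928,  0.00409196]), 'opening': 0.09321446924982492}
```

View pics/scene0.png

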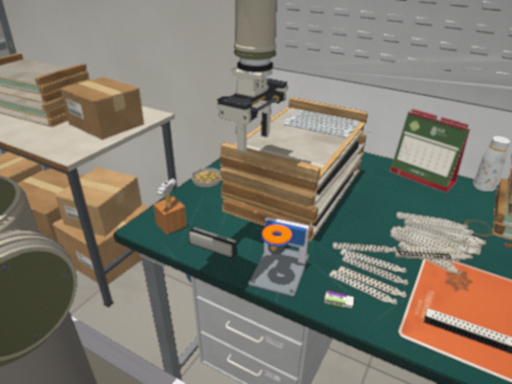

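View pics/side0.png

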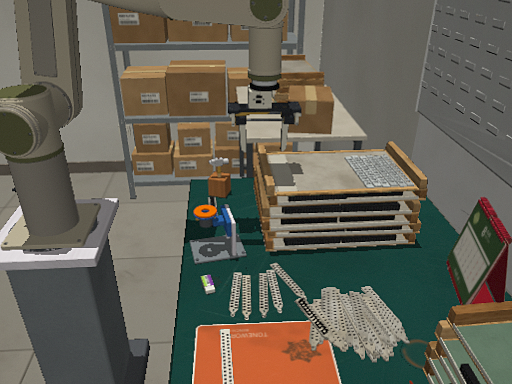

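View pics/wrist0.png

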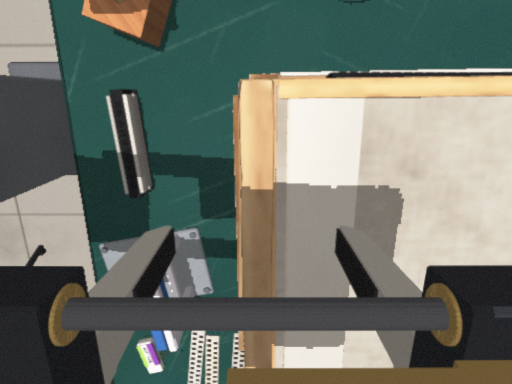

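The scene view shows the hammer in its block at about (170,205), the holder's orange ring at (277,234), the harmonica at (213,242), the eraser at (339,298), and a tray stack behind. I'll zoom in on each.

```bash
python3 - <<'E'
import cv2
a=cv2.imread("pics/scene0.png"); b=cv2.imread("pics/side0.png")
def z(im,x,y,w,h,f,n): cv2.imwrite(n,cv2.resize(im[y:y+h,x:x+w],None,fx=f,fy=f,interpolation=cv2.INTER_CUBIC))
z(a,140,170,60,70,8,"pics/s_h.png"); z(a,235,205,90,95,6,"pics/s_c.png")
z(b,200,150,40,50,10,"pics/d_h.png"); z(b,180,195,75,75,8,"pics/d_c.png")
E
```

```text
(no output)
```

View pics/s_h.png

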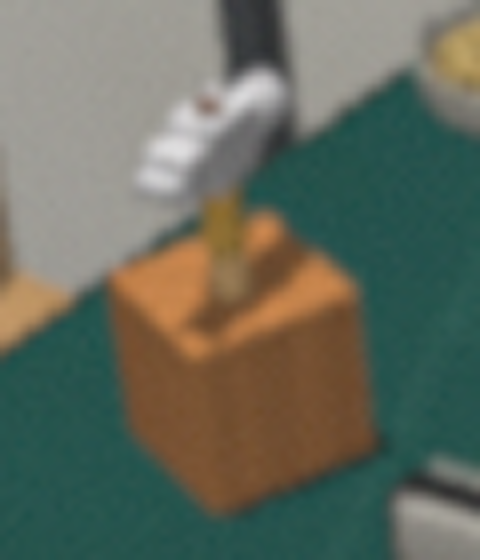

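View pics/s_c.png

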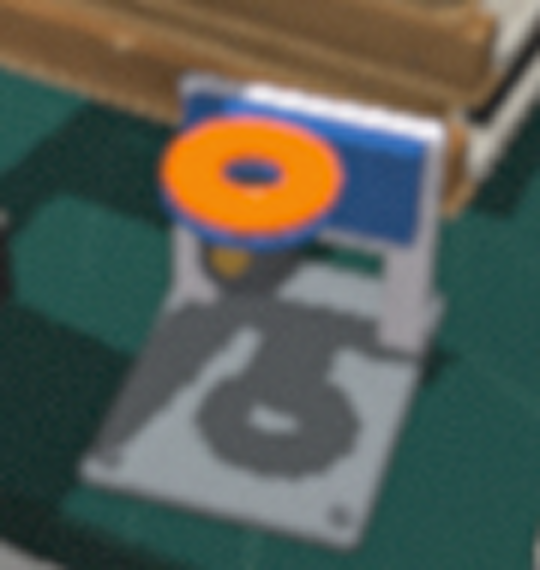

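View pics/d_h.png

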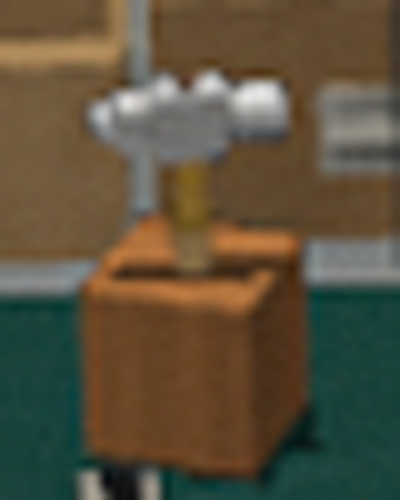

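View pics/d_c.png

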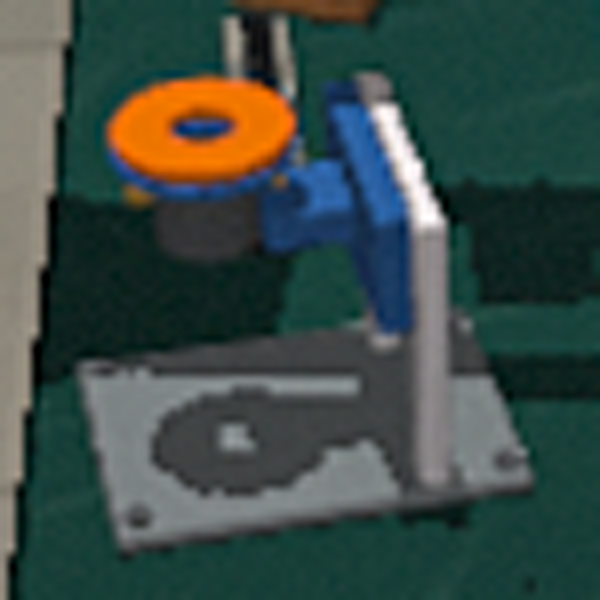

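```bash
cat > lib.py <<'E'
import cv2,numpy as np
from scipy.optimize import least_squares
def ld(n):
    d=np.load(f"pics/{n}.npz"); return {k:d[k] for k in d.files}
def proj(c,P):
    T=np.linalg.inv(c["T"]); P=np.atleast_2d(P).astype(float)
    return cv2.projectPoints(P,cv2.Rodrigues(T[:3,:3])[0],T[:3,3],c["intrinsics"],c["D"])[0][:,0]
def ray(c,p):
    u=cv2.undistortPoints(np.array([[p]],float),c["intrinsics"],c["D"])[0,0]
    return c["T"][:3,3],c["T"][:3,:3]@np.array([u[0],u[1],1])
def onz(c,p,z):
    o,d=ray(c,p); return o+d*(z-o[2])/d[2]
def crop(pts,f,x0,y0): return [((x+.5)/f-.5+x0,(y+.5)/f-.5+y0) for x,y in pts]
def orange(c):
    h=cv2.cvtColor(c["pixels"],cv2.COLOR_BGR2HSV)
    return cv2.inRange(h,(6,180,170),(22,255,255))
E
python3 - <<'E'
from lib import *
S,D=ld("scene0"),ld("side0")
sc=crop([(110,272),(272,212),(357,290),(200,358),(222,515),(378,440)],8,140,170)
dc=crop([(85,292),(258,318),(302,240),(145,225),(92,460),(258,475)],10,200,150)
# approx positions by onz
print("scene top",[onz(S,p,.06)[:2].round(3) for p in sc[:4]],"bot",[onz(S,p,0)[:2].round(3) for p in sc[4:]])
print("side top",[onz(D,p,.06)[:2].round(3) for p in dc[:4]],"bot",[onz(D,p,0)[:2].round(3) for p in dc[4:]])
pl_s=crop([(85,465),(355,545),(440,300)],6,235,205); pl_d=crop([(80,365),(122,548),(533,488),(465,325)],8,180,195)
print("plate scene",[onz(S,p,.008)[:2].round(3) for p in pl_s]); print("plate side",[onz(D,p,.008)[:2].round(3) for p in pl_d])
# ring fit
obs=[]
for c,box in((S,(255,220,300,250)),(D,(190,200,222,222))):
    m=np.zeros((384,512),np.uint8);x0,y0,x1,y1=box;m[y0:y1,x0:x1]=orange(c)[y0:y1,x0:x1]
    ct=max(cv2.findContours(m,cv2.RETR_EXTERNAL,cv2.CHAIN_APPROX_NONE)[0],key=len)
    e=cv2.fitEllipse(ct[:,0].astype(np.float32)); print(e,len(ct))
    obs.append((c,ct[:,0].astype(float)))
th=np.linspace(0,2*np.pi,180)
def res(p,ob):
    r=[]
    for c,q in ob:
        C=proj(c,np.c_[p[0]+p[3]*np.cos(th),p[1]+p[3]*np.sin(th),p[2]+0*th])
        from numpy.linalg import norm
        cen=C.mean(0)
        for a in q:
            d=C-a; i=(d**2).sum(1).argmin(); s=np.sign(norm(a-cen)-norm(C[i]-cen)); r.append(s*norm(d[i]))
    return np.array(r)
for ob in(obs,obs[:1],obs[1:]):
    f=least_squares(lambda p:np.r_[res(p,ob),(p[3]-.0285)*2000],[.5,-.1,.12,.029]); print(f.x.round(4),np.abs(res(f.x,ob)).mean())
W=ld("wrist0")
print("harm",[onz(W,p,.034)[:2].round(3) for p in((108,92),(135,89),(152,187),(127,195))])
for z in(.1,.15,.2): print("stack edge",z,[onz(W,p,z)[:2].round(3) for p in((250,76),(242,360))])
E
```

```text
scene top [array([0.461, 0.205]), array([0.514, 0.184]), array([0.492, 0.133]), array([0.44 , 0.151])] bot [array([0.441, 0.152]), array([0.496, 0.134])]
side top [array([0.44 , 0.155]), array([0.494, 0.134]), array([0.509, 0.188]), array([0.458, 0.203])] bot [array([0.439, 0.154]), array([0.492, 0.14 ])]
plate scene [array([ 0.393, -0.109]), array([ 0.407, -0.207]), array([ 0.537, -0.183])]
plate side [array([ 0.391, -0.107]), array([ 0.409, -0.209]), array([ 0.54 , -0.187]), array([ 0.522, -0.092])]
((276.1968078613281, 233.8810272216797), (16.190853118896484, 28.072711944580078), 95.21350860595703) 67
((204.90089416503906, 210.49118041992188), (11.340176582336426, 22.133163452148438), 85.85894012451172) 50
[ 0.438  -0.1454  0.1225  0.0275] 0.42186169034406434
[ 0.4686 -0.1313  0.0953  0.0285] 0.3891291454676181
[ 0.4377 -0.1156  0.1056  0.0285] 0.2262404568338926
harm [array([0.443, 0.085]), array([0.472, 0.088]), array([ 0.48, -0.02]), array([ 0.45, -0.03])]
stack edge 0.1 [array([0.595, 0.097]), array([ 0.585, -0.204])]
stack edge 0.15 [array([0.596, 0.095]), array([ 0.588, -0.154])]
stack edge 0.2 [array([0.597, 0.092]), array([ 0.59 , -0.104])]
```

```bash
python3 - <<'E'
from lib import *
S,D=ld("scene0"),ld("side0")
a=[onz(S,p,.111) for p in crop([(158,168),(265,92)],8,140,170)]; b=[onz(D,p,.111) for p in crop([(98,118),(285,108)],10,200,150)]
for q in(a,b):
    d=q[1]-q[0]; print(q[0].round(3),q[1].round(3),np.linalg.norm(d),np.degrees(np.arctan2(d[1],d[0])))
E
```

```text
[0.456 0.173 0.111] [0.507 0.175 0.111] 0.05042382920357207 1.403407912104517
[0.446 0.176 0.111] [0.505 0.18  0.111] 0.05923164799167312 3.474255162965619
```

{"op": "arm_command", "data": {
  "motion": [
    {"slide": [-0.0615, -0.084, 0], "turn": [0, 0, 0]},
    {"slide": [-0.0615, -0.084, 0], "turn": [0, 0, 0]},
    {"slide": [-0.0615, -0.084, 0], "turn": [0, 0, 0]},
    {"slide": [-0.0615, -0.084, 0], "turn": [0, 0, 0]},
    {"slide": [-0.0615, -0.084, 0], "turn": [0, 0, 0]}
  ]
}}

```text
t: 0.57
tool_pos: [0.4756, 0.1691, 0.4044]
orientation: [3.142, -0.001, -0.001]
force: [0.4, 0.3, -1.0]
opening: 0.0928
```

```bash
cat > snap.py <<'E'
import sys
from plant import robot
import cv2,numpy as np
n,o=sys.argv[1:3]
c=robot.read_camera(n); np.savez(f"pics/{o}.npz",**c); im=c["pixels"]
if len(sys.argv)>3:
    x,y,w,h,f=map(int,sys.argv[3:]); im=cv2.resize(im[y:y+h,x:x+w],None,fx=f,fy=f,interpolation=cv2.INTER_CUBIC)
cv2.imwrite(f"pics/{o}.png",im)
s=robot.read_state(); print(s["t"],s["tool_pos"].round(4),s["orientation"].round(4),s["force"].round(2),s["wrist_torque"].round(3),round(s["opening"],4),c["T"][:3,3].round(4))
E
python3 snap.py wrist w1
```

```text
0.6167 [0.4722 0.1742 0.4045] [-3.1381 -0.005   0.0046] [0.26 5.8  0.93] [ 0.174  0.    -0.055] 0.0928 [0.4758 0.2509 0.3849]
```

View pics/w1.png

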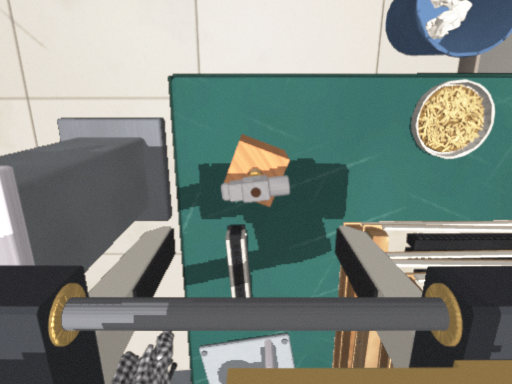

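```bash
python3 snap.py wrist w2 210 130 90 85 8
```

```text
0.6667 [0.474  0.172  0.4046] [-3.1399e+00 -8.2000e-03  1.9000e-03] [ 0.37 -1.05 -0.51] [ 0.014 -0.047  0.007] 0.0929 [0.4721 0.2561 0.3853]
```

View pics/w2.png

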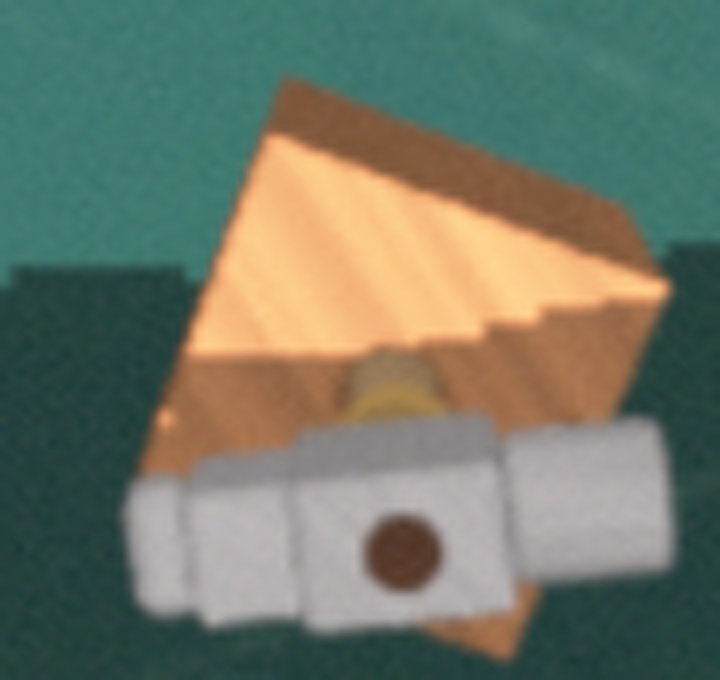

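```bash
python3 - <<'E'
from lib import *
W=ld("w2")
P=[onz(W,p,.123)[:2] for p in crop([(297,487),(500,460),(520,608),(312,632),(403,552)],8,210,130)]
P=np.array(P);print(P.round(4))
for i,j in((0,1),(3,2),(3,0),(2,1)):
    d=P[j]-P[i];print(np.linalg.norm(d),np.degrees(np.arctan2(d[1],d[0])))
E
python3 - <<'E'
from plant import robot
s=robot.read_state();print(s["t"],s["tool_pos"],s["q"])
E
```

```text
[[0.4645 0.1775]
 [0.4865 0.1806]
 [0.489  0.1637]
 [0.4661 0.1608]
 [0.4761 0.1701]]
0.022222354917060625 8.094115524881307
0.023116882062446702 7.189005162564759
0.016803721644559892 95.3926859513386
0.017150503020823327 98.42705895192736
0.6667 [0.47403508 0.17199091 0.40462325] [ 0.24560222 -0.13050819  1.74930315  0.0019489   1.52355741  0.24026665]
```

{"op": "arm_command", "data": {
  "motion": [
    {"slide": [0, 0, 0], "turn": [0, 0, -0.2264]},
    {"slide": [0, 0, 0], "turn": [0, 0, -0.2264]},
    {"slide": [0, 0, 0], "turn": [0, 0, -0.2264]},
    {"slide": [0, 0, 0], "turn": [0, 0, -0.2264]},
    {"slide": [0, 0, 0], "turn": [0, 0, -0.2264]}
  ]
}}

```text
t: 1.08
tool_pos: [0.4772, 0.1676, 0.4045]
orientation: [3.014, 0.885, -0.001]
force: [-0.5, 0.1, -0.4]
opening: 0.093
```

{"op": "arm_command", "data": {
  "motion": [
    {"slide": [0, 0, 0], "turn": [0, 0, -0.2264]},
    {"slide": [0, 0, 0], "turn": [0, 0, -0.2264]},
    {"slide": [0, 0, 0], "turn": [0, 0, -0.2264]},
    {"slide": [0, 0, 0], "turn": [0, 0, -0.2264]},
    {"slide": [0, 0, 0], "turn": [0, 0, -0.2264]}
  ]
}}

```text
t: 1.5
tool_pos: [0.4773, 0.1675, 0.4044]
orientation: [2.647, 1.692, -0.001]
force: [-0.1, -0.6, 0.3]
opening: 0.0929
```

{"op": "arm_command", "data": {
  "motion": [
    {"slide": [0, 0, 0], "turn": [0, 0, -0.2264]},
    {"slide": [0, 0, 0], "turn": [0, 0, -0.2264]},
    {"slide": [0, 0, 0], "turn": [0, 0, -0.2264]},
    {"slide": [0, 0, 0], "turn": [0, 0, -0.2264]},
    {"slide": [0, 0, 0], "turn": [0, 0, -0.2264]}
  ]
}}

```text
t: 1.92
tool_pos: [0.4773, 0.1675, 0.4045]
orientation: [-2.07, -2.363, 0.001]
force: [0.0, 0.5, 0.0]
opening: 0.0931
```

{"op": "arm_command", "data": {
  "motion": [
    {"slide": [0, 0, 0]},
    {"slide": [0, 0, 0]},
    {"slide": [0, 0, 0]},
    {"slide": [0, 0, 0]},
    {"slide": [0, 0, 0]}
  ]
}}

```text
invalid input at $.motion[0]: expected keys slide, turn
```

```bash
python3 snap.py wrist w3 180 130 100 75 8; python3 -c "
from plant import robot
import cv2,numpy as np
s=robot.read_state();print(cv2.Rodrigues(s['orientation'])[0].round(4),s['q'])"
```

```text
1.9667 [0.4773 0.1675 0.4044] [-2.0596e+00 -2.3722e+00  1.0000e-03] [ 0.69 -0.53  0.14] [ 0.097 -0.058  0.043] 0.0928 [0.3977 0.1581 0.3851]
[[-1.404e-01  9.901e-01 -4.000e-04]
 [ 9.901e-01  1.404e-01 -4.000e-04]
 [-4.000e-04 -5.000e-04 -1.000e+00]] [ 2.36237741e-01 -1.26110652e-01  1.74566721e+00 -3.12053062e-04
  1.52257171e+00 -1.47540619e+00]
```

View pics/w3.png

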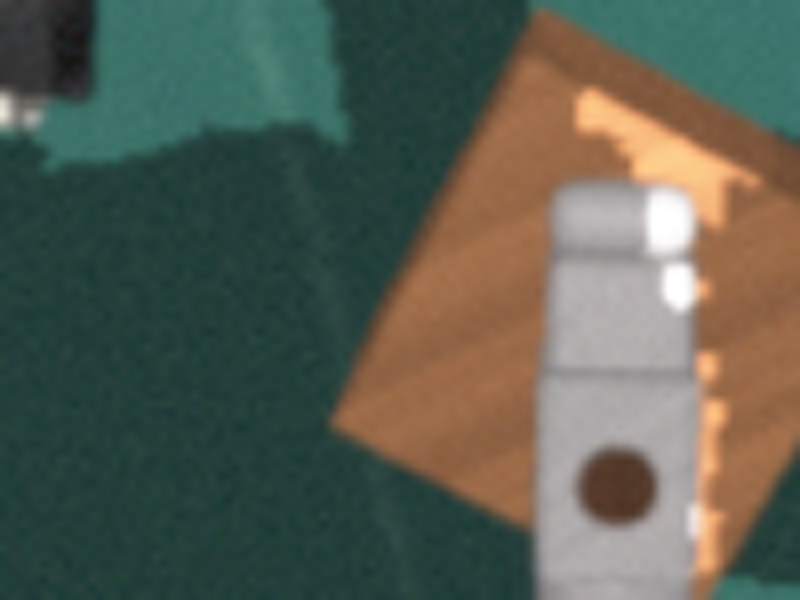

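```bash
python3 - <<'E'
from lib import *
from plant import robot
W=ld("w3")
p=onz(W,crop([(617,486)],8,180,130)[0],.123);print(p)
s=robot.read_state();R=cv2.Rodrigues(s['orientation'])[0]
print((R.T@(np.array([*p[:2],.289])-s['tool_pos'])).round(4),s['t'])
E
```

```text
[0.47616222 0.17015017 0.123     ]
[ 0.0028 -0.0007  0.1154] 1.9667
```

{"op": "arm_command", "data": {
  "motion": [
    {"slide": [0.007, -0.0018, 0.04], "turn": [0, 0, 0]},
    {"slide": [0, 0, 0.05], "turn": [0, 0, 0]},
    {"slide": [0, 0, 0.05], "turn": [0, 0, 0]},
    {"slide": [0, 0, 0.04], "turn": [0, 0, 0]},
    {"slide": [0, 0, 0.02], "turn": [0, 0, 0]}
  ],
  "gripper": 50
}}

```text
t: 2.38
tool_pos: [0.4753, 0.1701, 0.322]
orientation: [-2.078, -2.354, 0.005]
force: [-0.1, 0.1, -0.4]
opening: 0.064
```

{"op": "arm_command", "data": {
  "motion": [
    {"slide": [0, 0, 0.03], "turn": [0, 0, 0]},
    {"slide": [0, 0, 0.03], "turn": [0, 0, 0]},
    {"slide": [0, 0, 0.02], "turn": [0, 0, 0]},
    {"slide": [0, 0, 0.0085], "turn": [0, 0, 0]},
    {"slide": [0, 0, 0], "turn": [0, 0, 0]}
  ]
}}

```text
t: 2.8
tool_pos: [0.4757, 0.1706, 0.2884]
orientation: [-2.076, -2.357, 0.002]
force: [0.3, 0.4, 0.6]
opening: 0.0467
```

```bash
python3 snap.py side d4 180 120 100 90 8;python3 snap.py wrist w4
```

```text
2.85 [0.476  0.1707 0.2893] [-2.0758e+00 -2.3579e+00  4.0000e-04] [-0.06  0.47 -0.09] [ 0.118 -0.097  0.011] 0.0466 [ 0.4884 -1.1074  0.6988]
2.9 [0.4762 0.1708 0.2898] [2.0757e+00 2.3577e+00 8.0000e-04] [ 0.1  -0.82 -0.22] [ 0.137 -0.062  0.056] 0.0467 [0.3963 0.1617 0.2699]
```

View pics/d4.png

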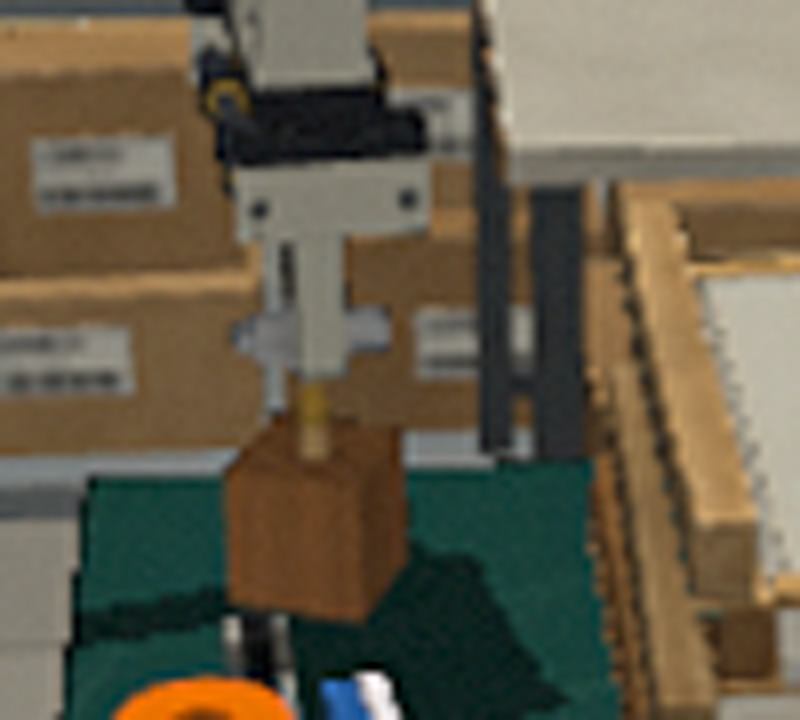

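View pics/w4.png

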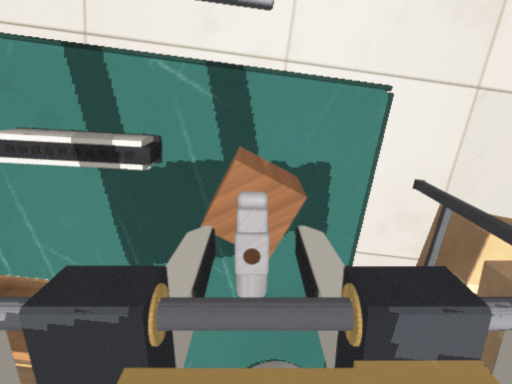

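The head is centred between the open fingers at wrist pixel (252,256). I'm closing.

{"op": "arm_command", "data": {
  "motion": [
    {"slide": [0, 0, 0], "turn": [0, 0, 0]},
    {"slide": [0, 0, 0], "turn": [0, 0, 0]},
    {"slide": [0, 0, 0], "turn": [0, 0, 0]},
    {"slide": [0, 0, 0], "turn": [0, 0, 0]},
    {"slide": [0, 0, 0], "turn": [0, 0, 0]}
  ],
  "gripper": 0,
  "grip_force": 40
}}

```text
t: 3.32
tool_pos: [0.476, 0.1707, 0.2896]
orientation: [2.075, 2.358, 0.0]
force: [-0.3, -1.9, 0.3]
opening: 0.0177
```

{"op": "arm_command", "data": {
  "motion": [
    {"slide": [0, 0, 0], "turn": [0, 0, 0]},
    {"slide": [0, 0, 0], "turn": [0, 0, 0]},
    {"slide": [0, 0, 0], "turn": [0, 0, 0]},
    {"slide": [0, 0, 0], "turn": [0, 0, 0]},
    {"slide": [0, 0, 0], "turn": [0, 0, 0]}
  ]
}}

```text
t: 3.73
tool_pos: [0.476, 0.1707, 0.2896]
orientation: [2.076, 2.358, 0.0]
force: [0.2, -1.5, 3.1]
opening: 0.0173
```

```bash
python3 snap.py side d5 180 120 100 90 8;python3 snap.py wrist w5
```

```text
3.7833 [0.476  0.1707 0.2896] [2.0756e+00 2.3579e+00 4.0000e-04] [ 0.07 -0.62  2.77] [-0.052 -0.027 -0.005] 0.0177 [ 0.4884 -1.1074  0.6988]
3.8333 [0.476  0.1707 0.2896] [2.0756e+00 2.3579e+00 4.0000e-04] [ 0.57 -1.48  3.55] [-0.055 -0.039 -0.011] 0.0179 [0.3964 0.1617 0.2701]
```

{"op": "arm_command", "data": {
  "motion": [
    {"slide": [0, 0, -0.01], "turn": [0, 0, 0]},
    {"slide": [0, 0, -0.03], "turn": [0, 0, 0]},
    {"slide": [0, 0, -0.04], "turn": [0, 0, 0]},
    {"slide": [0, 0, -0.05], "turn": [0, 0, 0]},
    {"slide": [0, 0, -0.06], "turn": [0, 0, 0]}
  ]
}}

```text
t: 4.25
tool_pos: [0.4753, 0.1707, 0.3655]
orientation: [-2.074, -2.357, 0.003]
force: [0.5, 0.3, -1.6]
opening: 0.0176
```

{"op": "arm_command", "data": {
  "motion": [
    {"slide": [0, 0, -0.06], "turn": [0, 0, 0]},
    {"slide": [0, 0, -0.06], "turn": [0, 0, 0]},
    {"slide": [0, 0, -0.05], "turn": [0, 0, 0]},
    {"slide": [0, 0, -0.04], "turn": [0, 0, 0]},
    {"slide": [0, 0, -0.02], "turn": [0, 0, 0]}
  ]
}}

```text
t: 4.67
tool_pos: [0.4759, 0.1709, 0.4608]
orientation: [2.074, 2.357, 0.005]
force: [-0.5, -0.0, -1.2]
opening: 0.0181
```

```bash
python3 snap.py side d6 180 60 100 90 8;python3 snap.py wrist w6
```

```text
4.7167 [0.4761 0.1709 0.4613] [2.074  2.3566 0.0061] [-0.69 -0.4  -1.06] [ 0.111  0.008 -0.063] 0.0176 [ 0.4884 -1.1074  0.6988]
4.7667 [0.4761 0.1708 0.4594] [2.0746 2.3571 0.0042] [-0.28 -0.12 -1.64] [ 0.077 -0.101 -0.018] 0.0176 [0.3965 0.1619 0.4415]
```

View pics/d6.png

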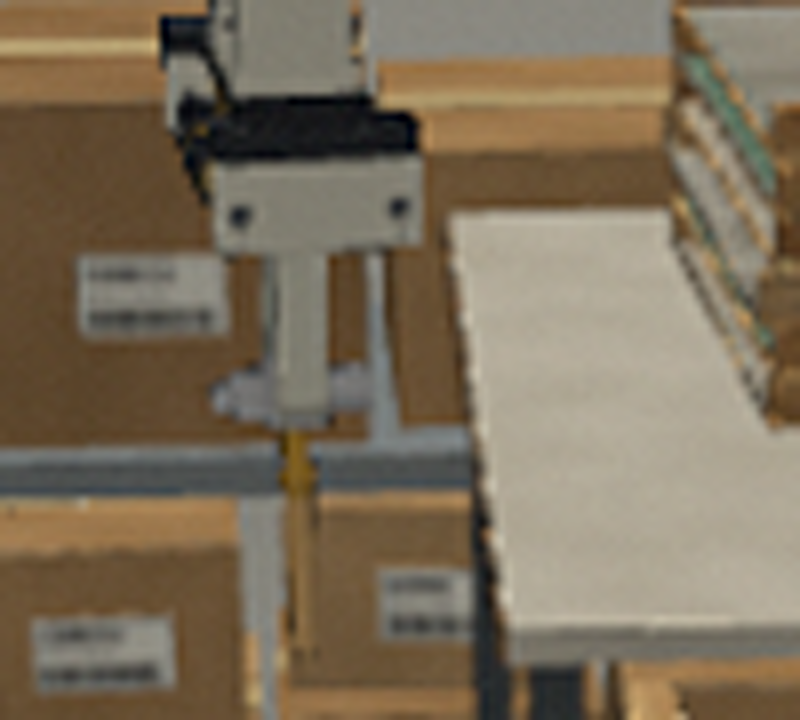

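View pics/w6.png

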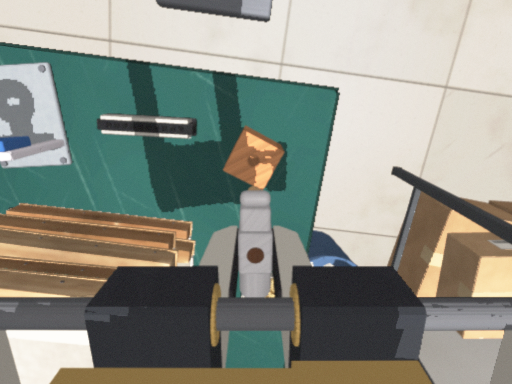

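{"op": "arm_command", "data": {
  "motion": [
    {"slide": [-0.03, -0.009, 0], "turn": [0, 0, 0]},
    {"slide": [-0.06, -0.018, 0], "turn": [0, 0, 0]},
    {"slide": [-0.08, -0.024, 0], "turn": [0, 0, 0]},
    {"slide": [-0.08, -0.024, 0], "turn": [0, 0, 0]},
    {"slide": [-0.08, -0.024, 0], "turn": [0, 0, 0]}
  ]
}}

```text
t: 5.18
tool_pos: [0.4523, 0.0332, 0.4553]
orientation: [-2.073, -2.357, 0.003]
force: [0.3, -0.9, -2.5]
opening: 0.0179
```

{"op": "arm_command", "data": {
  "motion": [
    {"slide": [-0.08, -0.024, 0], "turn": [0, 0, 0]},
    {"slide": [-0.06, -0.018, 0], "turn": [0, 0, 0]},
    {"slide": [-0.05, -0.016, 0], "turn": [0, 0, 0]},
    {"slide": [-0.03, -0.009, 0], "turn": [0, 0, 0]},
    {"slide": [-0.01, -0.003, 0], "turn": [0, 0, 0]}
  ]
}}

```text
t: 5.6
tool_pos: [0.4363, -0.0622, 0.4555]
orientation: [-2.077, -2.354, 0.003]
force: [0.5, -0.2, -2.3]
opening: 0.0178
```

{"op": "arm_command", "data": {
  "motion": [
    {"slide": [0, 0, 0], "turn": [0, 0, 0]},
    {"slide": [0, 0, 0], "turn": [0, 0, 0]},
    {"slide": [0, 0, 0], "turn": [0, 0, 0]},
    {"slide": [0, 0, 0], "turn": [0, 0, 0]},
    {"slide": [0, 0, 0], "turn": [0, 0, 0]}
  ]
}}

```text
t: 6.02
tool_pos: [0.4374, -0.0593, 0.4573]
orientation: [-2.074, -2.359, -0.0]
force: [-0.4, 0.9, -1.6]
opening: 0.0177
```

```bash
python3 snap.py wrist w7;python3 snap.py scene s7 200 130 130 130 6;python3 snap.py side d7 180 130 100 90 8
```

```text
6.0667 [ 0.4374 -0.0594  0.4573] [-2.0742 -2.3593 -0.    ] [-0.62  1.15 -1.18] [ 0.119 -0.074 -0.022] 0.0175 [ 0.3577 -0.0684  0.4378]
6.1167 [ 0.4374 -0.0595  0.4573] [-2.0745 -2.3592 -0.    ] [-0.36  0.36 -2.15] [ 0.115 -0.115 -0.014] 0.0173 [-0.1227 -0.4098  0.6102]
6.1667 [ 0.4374 -0.0596  0.4574] [-2.0747 -2.3591 -0.    ] [-0.02 -0.45 -1.8 ] [ 0.152 -0.025  0.049] 0.0177 [ 0.4884 -1.1074  0.6988]
```

View pics/w7.png

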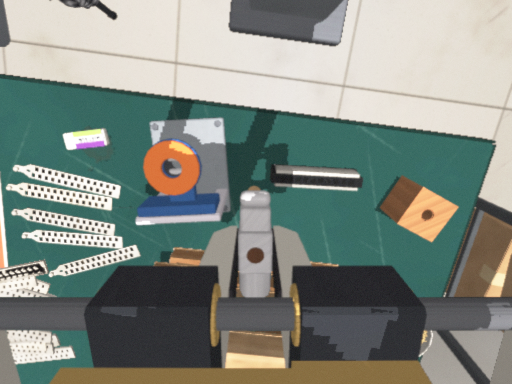

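View pics/s7.png

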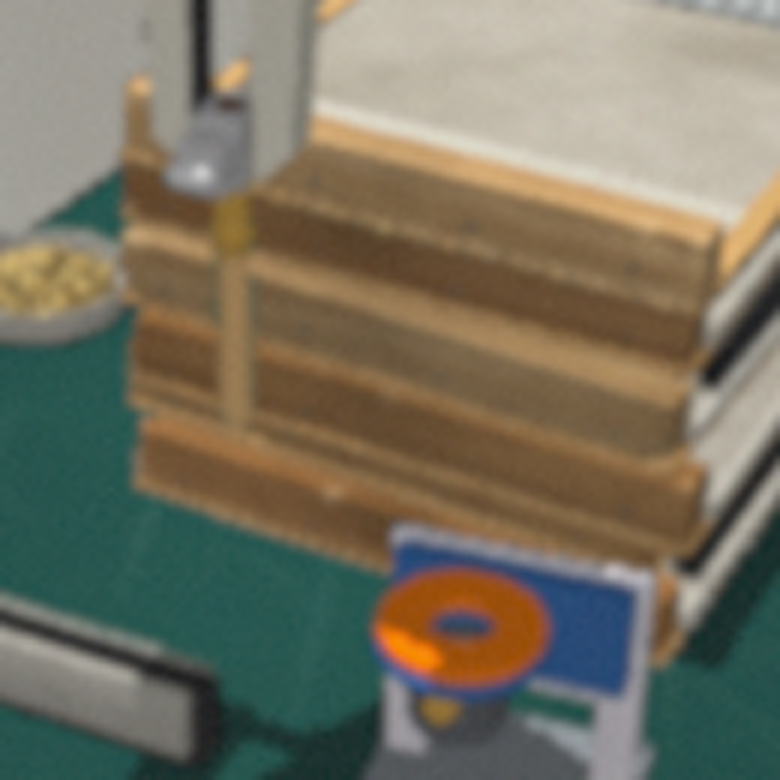

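View pics/d7.png

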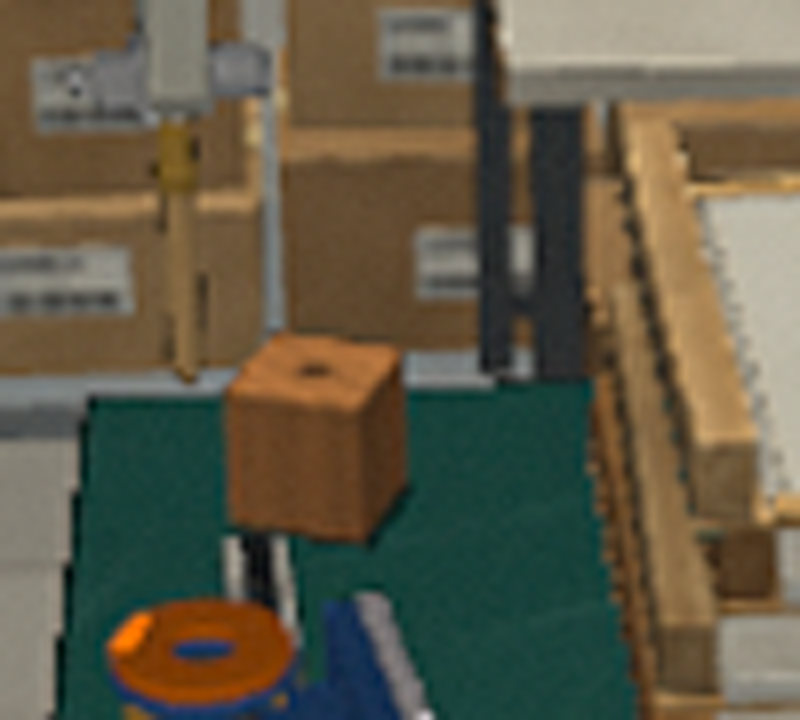

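The wrist view shows the orange ring centred near (172,167) with its hole near (174,166). I'll do a three-view fit.

```bash
cat > ringfit.py <<'E'
from lib import *
def orange2(c):
    h=cv2.cvtColor(c["pixels"],cv2.COLOR_BGR2HSV)
    return cv2.inRange(h,(3,170,110),(24,255,255))
def cont(c,box,k=6):
    x0,y0,x1,y1=box; im=c["pixels"][y0:y1,x0:x1]
    big=cv2.resize(im,None,fx=k,fy=k,interpolation=cv2.INTER_CUBIC)
    m=orange2({"pixels":big}); 
    cs,h=cv2.findContours(m,cv2.RETR_CCOMP,cv2.CHAIN_APPROX_NONE)
    i=max(range(len(cs)),key=lambda j:cv2.contourArea(cs[j]))
    ho=[cs[j] for j in range(len(cs)) if h[0][j][3]==i]
    f=lambda q:(q[:,0]+.5)/k-.5+np.array([x0,y0])
    return f(cs[i])[::3], (f(max(ho,key=cv2.contourArea))[::3] if ho else None)
th=np.linspace(0,2*np.pi,180)
def circ(p,r): return np.c_[p[0]+r*np.cos(th),p[1]+r*np.sin(th),p[2]+0*th]
def res1(c,q,P):
    C=proj(c,P);cen=C.mean(0);d=np.linalg.norm(C[None]-q[:,None],axis=2);i=d.argmin(1)
    return np.sign(np.linalg.norm(q-cen,axis=1)-np.linalg.norm(C[i]-cen,axis=1))*d.min(1)
E
python3 - <<'E'
from ringfit import *
V=[(ld("scene0"),(250,215,305,255)),(ld("side0"),(185,198,225,225)),(ld("w7"),(130,125,215,205))]
O=[(c,)+cont(c,b) for c,b in V]
for c,o,h in O:
    print(cv2.fitEllipse(o.astype(np.float32)), None if h is None else cv2.fitEllipse(h.astype(np.float32)))
def fit(ob,free=True):
    def R(p):
        r=[res1(c,o,circ(p,.029+p[3]))/np.sqrt(len(o)) for c,o,h in ob]
        return np.r_[np.concatenate(r),p[3]*500]
    f=least_squares(R,[.44,-.145,.12,0]);return f.x.round(4),[np.abs(res1(c,o,circ(f.x,.029+f.x[3]))).mean().round(2) for c,o,h in ob]
print("all",fit(O));print("SD",fit(O[:2]));print("W",fit(O[2:]));print("SW",fit([O[0],O[2]]));print("DW",fit(O[1:]))
# ellipse-center triangulation
A=[];b=[]
for c,o,h in O:
    e=cv2.fitEllipse(o.astype(np.float32))[0]; oo,d=ray(c,e); d/=np.linalg.norm(d); M=np.eye(3)-np.outer(d,d); A.append(M);b.append(M@oo)
    print([onz(c,e,z).round(4)[:2] for z in(.11,.12,.13,.14)])
print(np.linalg.solve(sum(A),sum(b)))
# butt in wrist
E
```

```text
((276.1689147949219, 233.8876190185547), (17.504541397094727, 28.901668548583984), 95.31685638427734) ((276.8612060546875, 233.3177947998047), (5.393494606018066, 10.765963554382324), 93.57874298095703)
((204.79498291015625, 210.7037353515625), (12.914962768554688, 23.151185989379883), 85.9745864868164) ((204.80136108398438, 210.59983825683594), (3.0849175453186035, 8.294554710388184), 86.75741577148438)
((170.41665649414062, 168.81849670410156), (48.168006896972656, 57.078125), 118.45408630371094) ((171.39608764648438, 167.8172149658203), (20.492523193359375, 22.49505043029785), 129.60255432128906)
all (array([ 0.4417, -0.145 ,  0.121 , -0.0013]), [np.float64(0.73), np.float64(0.92), np.float64(1.48)])
SD (array([ 0.4382, -0.1455,  0.1223, -0.    ]), [np.float64(0.36), np.float64(0.42)])
W (array([ 0.4483, -0.1508,  0.0981,  0.    ]), [np.float64(1.58)])
SW (array([ 0.4427, -0.1454,  0.1187, -0.0013]), [np.float64(0.54), np.float64(1.56)])
DW (array([ 0.4416, -0.1449,  0.1225, -0.0015]), [np.float64(0.88), np.float64(1.58)])
[array([ 0.4509, -0.1397]), array([ 0.4395, -0.1451]), array([ 0.428 , -0.1505]), array([ 0.4165, -0.1559])]
[array([ 0.4377, -0.1246]), array([ 0.4385, -0.1413]), array([ 0.4394, -0.158 ]), array([ 0.4403, -0.1747])]
[array([ 0.4441, -0.1478]), array([ 0.4414, -0.1454]), array([ 0.4388, -0.143 ]), array([ 0.4362, -0.1406])]
[ 0.43951518 -0.14502925  0.12147241]
```

```bash
python3 - <<'E'
from lib import *
from ringfit import *
c=ld("w7");x0,y0,w,h=130,125,85,80
im=cv2.resize(c["pixels"][y0:y0+h,x0:x0+w],None,fx=7,fy=7,interpolation=cv2.INTER_CUBIC)
cv2.imwrite("pics/w7c.png",im)
E
```

```text
(no output)
```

View pics/w7c.png

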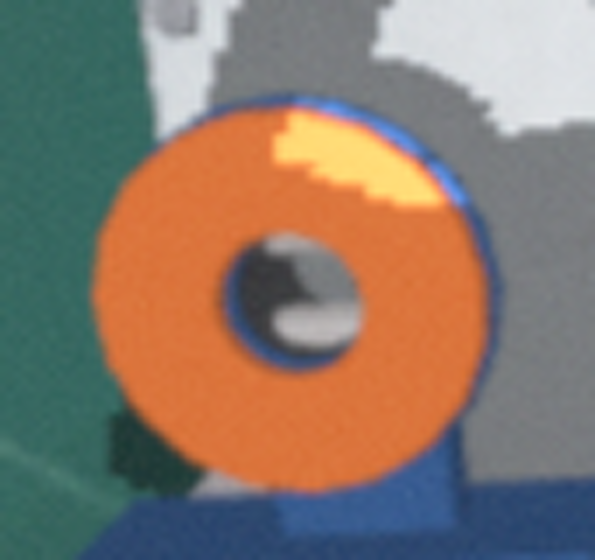

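```bash
sed -i 's/(3,170,110),(24,255,255)/(3,110,110),(30,255,255)/' ringfit.py; cat > fit3.py <<'E'
from ringfit import *
import sys
V=[(ld("scene0"),(250,215,305,255)),(ld("side0"),(185,198,225,225)),(ld("w7"),(130,125,215,205))]
O=[(c,)+cont(c,b) for c,b in V]
for c,o,h in O:
    print(cv2.fitEllipse(o.astype(np.float32)), None if h is None else cv2.fitEllipse(h.astype(np.float32)))
def fit(ob):
    def R(p):
        r=[res1(c,o,circ(p,.029+p[3]))/np.sqrt(len(o)) for c,o,h in ob]
        return np.r_[np.concatenate(r),p[3]*500]
    f=least_squares(R,[.44,-.145,.12,0]);return f.x.round(4),[np.abs(res1(c,o,circ(f.x,.029+f.x[3]))).mean().round(2) for c,o,h in ob]
print("all",fit(O));print("SD",fit(O[:2]));print("W",fit(O[2:]));print("SW",fit([O[0],O[2]]));print("DW",fit(O[1:]))
for c,o,h in O:
    e=cv2.fitEllipse(o.astype(np.float32))[0]; print([onz(c,e,z).round(4)[:2] for z in(.11,.12,.13,.14)])
E
python3 fit3.py
```

```text
((276.1867980957031, 233.81439208984375), (18.370521545410156, 29.947059631347656), 94.80357360839844) ((276.8059387207031, 233.15985107421875), (4.162601947784424, 9.912471771240234), 93.13300323486328)
((204.771728515625, 210.66575622558594), (13.099361419677734, 23.536653518676758), 85.80670166015625) ((204.7796630859375, 210.51513671875), (2.944443702697754, 7.633659362792969), 86.8495101928711)
((170.9341278076172, 167.44448852539062), (53.225547790527344, 57.14874267578125), 121.0079345703125) ((171.3086700439453, 167.87167358398438), (18.93991470336914, 20.96634292602539), 129.6102294921875)
all (array([ 4.400e-01, -1.445e-01,  1.214e-01, -1.000e-04]), [np.float64(0.48), np.float64(0.6), np.float64(0.44)])
SD (array([ 4.381e-01, -1.458e-01,  1.227e-01,  4.000e-04]), [np.float64(0.29), np.float64(0.43)])
W (array([ 0.4412, -0.1454,  0.1178,  0.    ]), [np.float64(0.33)])
SW (array([ 4.407e-01, -1.448e-01,  1.200e-01, -1.000e-04]), [np.float64(0.35), np.float64(0.36)])
DW (array([ 4.399e-01, -1.443e-01,  1.224e-01, -2.000e-04]), [np.float64(0.59), np.float64(0.39)])
[array([ 0.4512, -0.1396]), array([ 0.4397, -0.145 ]), array([ 0.4282, -0.1504]), array([ 0.4167, -0.1558])]
[array([ 0.4376, -0.1244]), array([ 0.4385, -0.1411]), array([ 0.4393, -0.1578]), array([ 0.4402, -0.1745])]
[array([ 0.4425, -0.1474]), array([ 0.4399, -0.145 ]), array([ 0.4373, -0.1425]), array([ 0.4348, -0.1401])]
```

```bash
python3 - <<'E'
from lib import *
tp=np.array([.4374,-.0595,.4573]);  # butt = tcp -.289+.005+...
b=tp+[0.0002,-.0005,-.2846]
for z in(0,.07,.094): pass
for n,(x0,y0,f) in(("d7",(180,130,8)),("s7",(200,130,6))):
    c=ld(n); P=proj(c,[b+[0,0,z] for z in(0,.05,.074,.09)]); print(n,((P-[x0,y0]+.5)*f-.5).round(0).tolist())
E
```

```text
d7 [[196.0, 384.0], [188.0, 246.0], [184.0, 177.0], [181.0, 130.0]]
s7 [[237.0, 425.0], [235.0, 296.0], [235.0, 230.0], [234.0, 185.0]]
```

{"op": "arm_command", "data": {
  "motion": [
    {"slide": [-0.03, -0.003, 0], "turn": [0, 0, 0]},
    {"slide": [-0.06, -0.005, 0], "turn": [0, 0, 0]},
    {"slide": [-0.06, -0.006, 0], "turn": [0, 0, 0]},
    {"slide": [-0.043, -0.0035, 0], "turn": [0, 0, 0]},
    {"slide": [-0.02, -0.002, 0], "turn": [0, 0, 0]}
  ]
}}

```text
t: 6.58
tool_pos: [0.4404, -0.1471, 0.4573]
orientation: [2.077, 2.357, -0.001]
force: [0.3, -0.5, -1.6]
opening: 0.0176
```

{"op": "arm_command", "data": {
  "motion": [
    {"slide": [0, 0, 0.02], "turn": [0, 0, 0]},
    {"slide": [0, 0, 0.03], "turn": [0, 0, 0]},
    {"slide": [0, 0, 0.03], "turn": [0, 0, 0]},
    {"slide": [0, 0, 0.02], "turn": [0, 0, 0]},
    {"slide": [0, 0, 0], "turn": [0, 0, 0]}
  ]
}}

```text
t: 7.0
tool_pos: [0.4398, -0.1445, 0.414]
orientation: [-2.071, -2.356, 0.002]
force: [-0.3, 0.8, -0.9]
opening: 0.0173
```

```bash
python3 snap.py wrist w8;python3 snap.py scene s8 235 150 90 100 7;python3 snap.py side d8 160 130 100 100 7
```

```text
7.05 [ 0.44   -0.1446  0.4154] [-2.0724e+00 -2.3569e+00  1.3000e-03] [-0.59  1.09 -1.01] [ 0.075 -0.048 -0.025] 0.0179 [ 0.36   -0.1535  0.3949]
7.1 [ 0.4402 -0.1449  0.4165] [-2.0737e+00 -2.3580e+00  6.0000e-04] [-0.33 -0.07 -1.74] [ 0.072 -0.045  0.042] 0.0173 [-0.1227 -0.4098  0.6102]
7.15 [ 0.4404 -0.1451  0.4173] [-2.0748 -2.3587 -0.    ] [-0.14 -0.41 -1.25] [ 0.1   -0.065  0.011] 0.0177 [ 0.4884 -1.1074  0.6988]
```

View pics/w8.png

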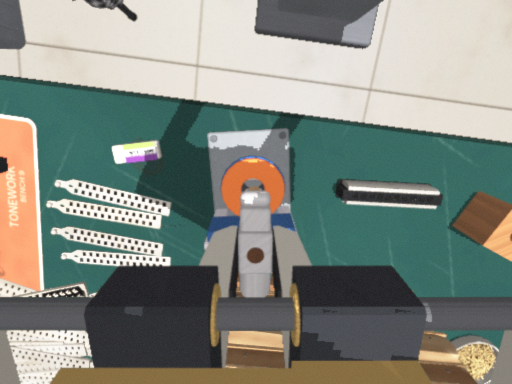

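View pics/s8.png

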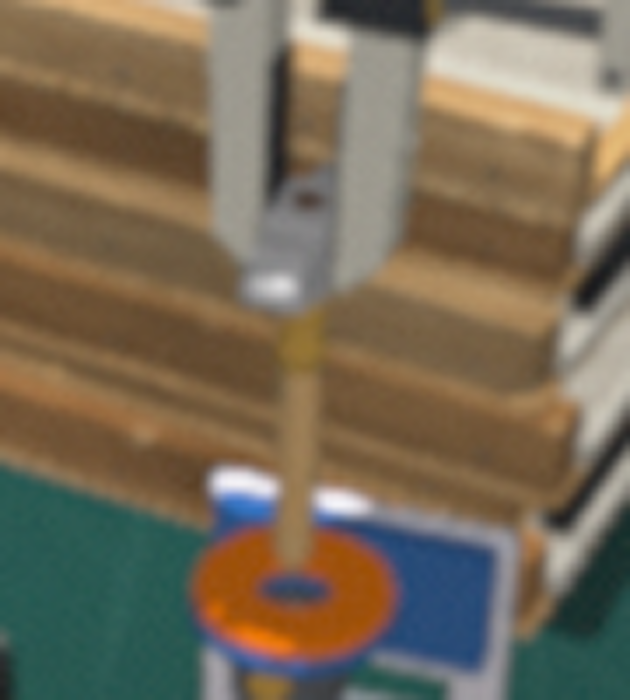

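View pics/d8.png

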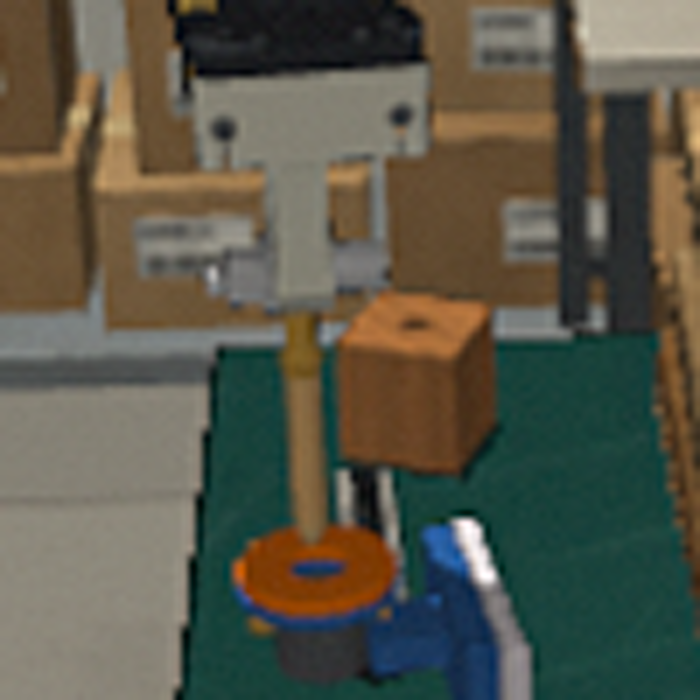

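The butt sits right over the hole: scene (293,565) over the hole at (295,588), and side (314,535) over (318,568). I'm lowering in small steps and watching the force.

{"op": "arm_command", "data": {
  "motion": [
    {"slide": [0, 0, 0.006], "turn": [0, 0, 0]},
    {"slide": [0, 0, 0.008], "turn": [0, 0, 0]},
    {"slide": [0, 0, 0.008], "turn": [0, 0, 0]},
    {"slide": [0, 0, 0.008], "turn": [0, 0, 0]},
    {"slide": [0, 0, 0.006], "turn": [0, 0, 0]}
  ]
}}

```text
t: 7.57
tool_pos: [0.4403, -0.1456, 0.4025]
orientation: [-2.076, -2.358, 0.0]
force: [0.0, -0.1, -1.5]
opening: 0.0176
```

{"op": "arm_command", "data": {
  "motion": [
    {"slide": [0, 0, 0.005], "turn": [0, 0, 0]},
    {"slide": [0, 0, 0.005], "turn": [0, 0, 0]},
    {"slide": [0, 0, 0.005], "turn": [0, 0, 0]},
    {"slide": [0, 0, 0.005], "turn": [0, 0, 0]},
    {"slide": [0, 0, 0], "turn": [0, 0, 0]}
  ]
}}

```text
t: 7.98
tool_pos: [0.4403, -0.1455, 0.3944]
orientation: [-2.075, -2.358, 0.0]
force: [0.4, -0.9, -2.1]
opening: 0.0177
```

```bash
python3 snap.py wrist w9;python3 snap.py scene s9 235 150 90 100 7;python3 snap.py side d9 160 130 100 100 7
```

```text
8.0333 [ 0.4403 -0.1455  0.3947] [-2.0755e+00 -2.3578e+00  2.0000e-04] [ 0.2  -0.41 -2.04] [ 0.126 -0.065 -0.023] 0.0179 [ 0.3606 -0.1545  0.3751]
8.0833 [ 0.4404 -0.1455  0.3949] [-2.0757 -2.3581 -0.    ] [ 0.01 -0.04 -0.84] [ 0.073 -0.077  0.019] 0.0175 [-0.1227 -0.4098  0.6102]
8.1333 [ 0.4404 -0.1456  0.395 ] [2.0756e+00 2.3582e+00 1.0000e-04] [ 1.15 -0.19 -1.64] [ 0.078 -0.061  0.015] 0.0178 [ 0.4884 -1.1074  0.6988]
```

View pics/s9.png

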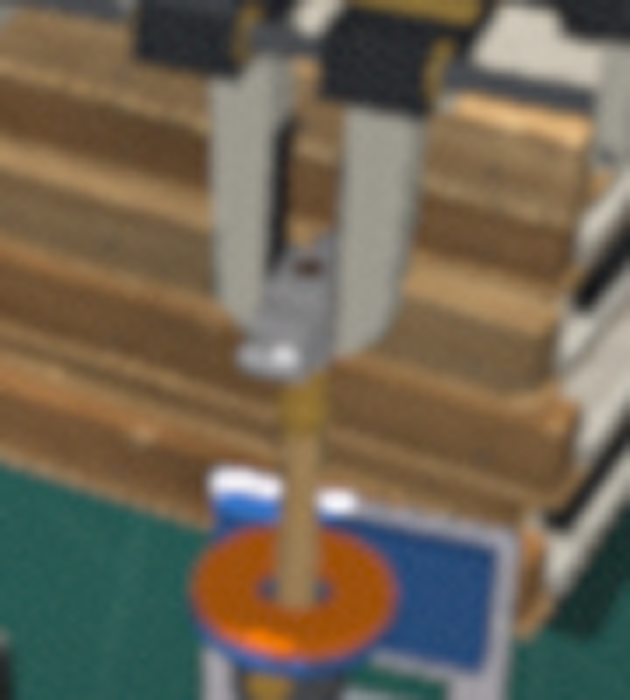

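View pics/d9.png

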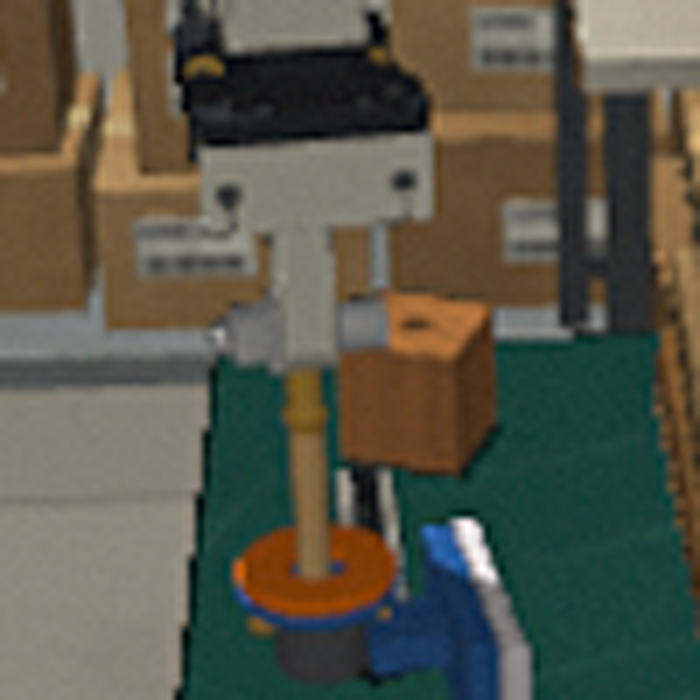

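{"op": "arm_command", "data": {
  "motion": [
    {"slide": [0.0022, 0.0028, 0], "turn": [0, 0, 0]},
    {"slide": [0, 0, 0.005], "turn": [0, 0, 0]},
    {"slide": [0, 0, 0.005], "turn": [0, 0, 0]},
    {"slide": [0, 0, 0.005], "turn": [0, 0, 0]},
    {"slide": [0, 0, 0.005], "turn": [0, 0, 0]}
  ]
}}

```text
t: 8.55
tool_pos: [0.4413, -0.1445, 0.3866]
orientation: [-2.076, -2.358, 0.0]
force: [-0.3, 0.5, -1.5]
opening: 0.0178
```

{"op": "arm_command", "data": {
  "motion": [
    {"slide": [0, 0, 0.005], "turn": [0, 0, 0]},
    {"slide": [0, 0, 0.005], "turn": [0, 0, 0]},
    {"slide": [0, 0, 0.005], "turn": [0, 0, 0]},
    {"slide": [0, 0, 0.005], "turn": [0, 0, 0]},
    {"slide": [0, 0, 0], "turn": [0, 0, 0]}
  ]
}}

```text
t: 8.97
tool_pos: [0.4413, -0.1445, 0.3784]
orientation: [-2.075, -2.358, 0.0]
force: [1.1, 1.3, -2.5]
opening: 0.0177
```

{"op": "arm_command", "data": {
  "motion": [
    {"slide": [0, 0, 0.003], "turn": [0, 0, 0]},
    {"slide": [0, 0, 0.003], "turn": [0, 0, 0]},
    {"slide": [0, 0, 0.003], "turn": [0, 0, 0]},
    {"slide": [0, 0, 0.003], "turn": [0, 0, 0]},
    {"slide": [0, 0, 0.003], "turn": [0, 0, 0]}
  ]
}}

```text
t: 9.38
tool_pos: [0.4414, -0.1446, 0.373]
orientation: [2.076, 2.358, -0.0]
force: [-0.0, -1.0, 0.4]
opening: 0.0175
```

{"op": "arm_command", "data": {
  "motion": [
    {"slide": [0, 0, 0.003], "turn": [0, 0, 0]},
    {"slide": [0, 0, 0.003], "turn": [0, 0, 0]},
    {"slide": [0, 0, 0.003], "turn": [0, 0, 0]},
    {"slide": [0, 0, 0.003], "turn": [0, 0, 0]},
    {"slide": [0, 0, 0], "turn": [0, 0, 0]}
  ]
}}

```text
t: 9.8
tool_pos: [0.4413, -0.1445, 0.3676]
orientation: [-2.075, -2.358, 0.0]
force: [-1.3, -0.2, -2.6]
opening: 0.0178
```

```bash
python3 snap.py scene s10 235 150 90 100 7;python3 snap.py side d10 160 130 100 100 7
```

```text
9.85 [ 0.4413 -0.1445  0.3676] [-2.0754e+00 -2.3576e+00  5.0000e-04] [-0.11 -1.93 -3.35] [-0.099 -0.106  0.03 ] 0.018 [-0.1227 -0.4098  0.6102]
9.9 [ 0.4413 -0.1445  0.3676] [-2.0754e+00 -2.3576e+00  4.0000e-04] [-0.34 -0.72 -3.01] [-0.079 -0.1   -0.015] 0.0176 [ 0.4884 -1.1074  0.6988]
```

View pics/s10.png

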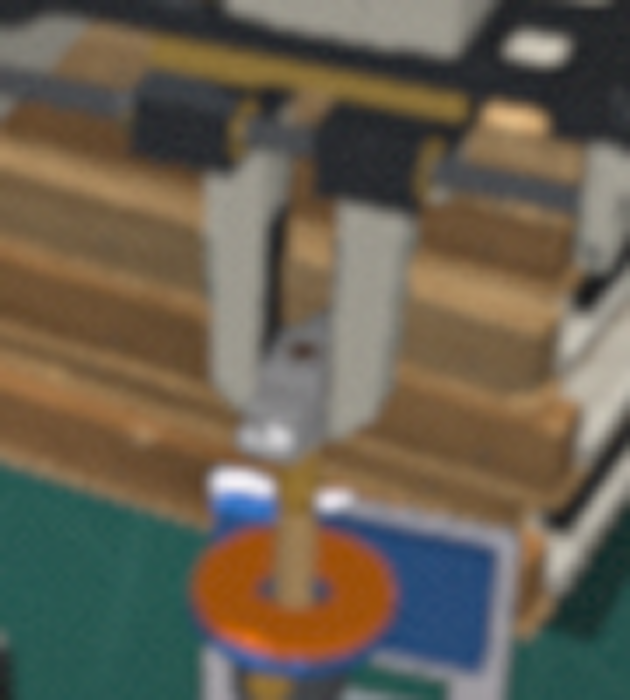

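View pics/d10.png

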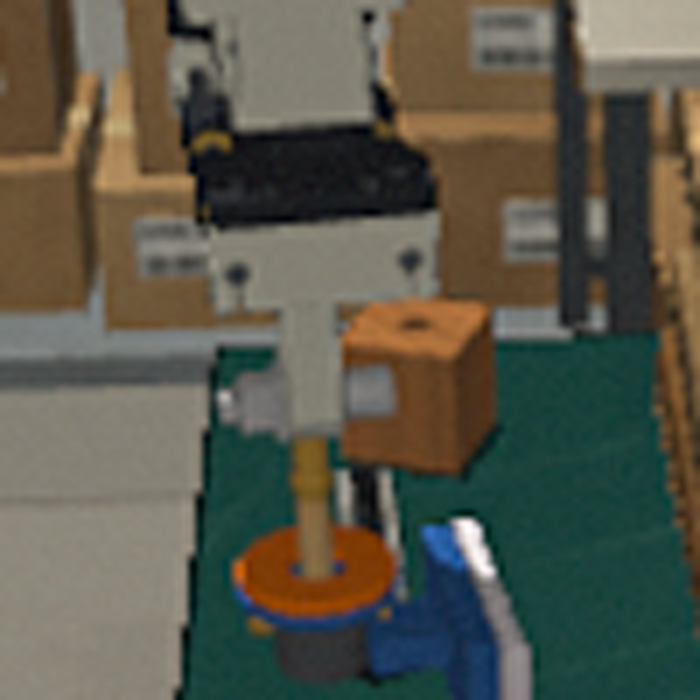

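{"op": "arm_command", "data": {
  "motion": [
    {"slide": [0, 0, 0.006], "turn": [0, 0, 0]},
    {"slide": [0, 0, 0.006], "turn": [0, 0, 0]},
    {"slide": [0, 0, 0.006], "turn": [0, 0, 0]},
    {"slide": [0, 0, 0.006], "turn": [0, 0, 0]},
    {"slide": [0, 0, 0.006], "turn": [0, 0, 0]}
  ]
}}

```text
t: 10.32
tool_pos: [0.4414, -0.1446, 0.3559]
orientation: [2.076, 2.358, 0.0]
force: [-1.2, 0.2, 0.4]
opening: 0.0179
```

{"op": "arm_command", "data": {
  "motion": [
    {"slide": [0, 0, 0.006], "turn": [0, 0, 0]},
    {"slide": [0, 0, 0.006], "turn": [0, 0, 0]},
    {"slide": [0, 0, 0.006], "turn": [0, 0, 0]},
    {"slide": [0, 0, 0.006], "turn": [0, 0, 0]},
    {"slide": [0, 0, 0.006], "turn": [0, 0, 0]}
  ]
}}

```text
t: 10.73
tool_pos: [0.4414, -0.1445, 0.3439]
orientation: [2.076, 2.358, 0.0]
force: [-0.9, -0.1, 1.7]
opening: 0.0178
```

{"op": "arm_command", "data": {
  "motion": [
    {"slide": [0, 0, 0.006], "turn": [0, 0, 0]},
    {"slide": [0, 0, 0.006], "turn": [0, 0, 0]},
    {"slide": [0, 0, 0.006], "turn": [0, 0, 0]},
    {"slide": [0, 0, 0.006], "turn": [0, 0, 0]},
    {"slide": [0, 0, 0], "turn": [0, 0, 0]}
  ]
}}

```text
t: 11.15
tool_pos: [0.4412, -0.1445, 0.3336]
orientation: [-2.075, -2.357, 0.001]
force: [-0.2, -1.2, -3.9]
opening: 0.0179
```

```bash
python3 snap.py scene s11 235 150 90 100 7;python3 snap.py side d11 160 130 100 100 7
```

```text
11.2 [ 0.4411 -0.1445  0.3337] [-2.0750e+00 -2.3573e+00  6.0000e-04] [ 0.79 -0.39 -3.7 ] [-0.024 -0.051  0.029] 0.0178 [-0.1227 -0.4098  0.6102]
11.25 [ 0.4412 -0.1444  0.3338] [-2.0750e+00 -2.3574e+00  4.0000e-04] [-0.1  -0.48 -2.72] [-0.024 -0.113  0.016] 0.0175 [ 0.4884 -1.1074  0.6988]
```

View pics/d11.png

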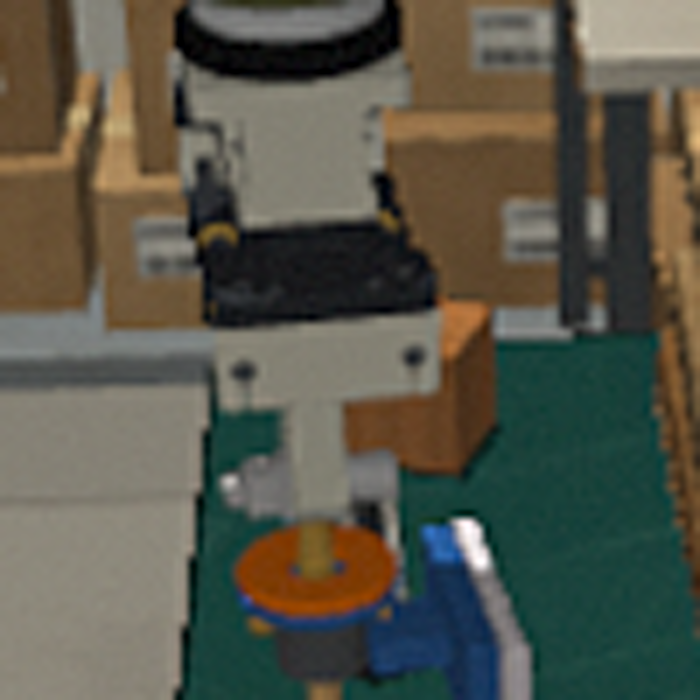

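{"op": "arm_command", "data": {
  "motion": [
    {"slide": [0, 0, 0.005], "turn": [0, 0, 0]},
    {"slide": [0, 0, 0.005], "turn": [0, 0, 0]},
    {"slide": [0, 0, 0.005], "turn": [0, 0, 0]},
    {"slide": [0, 0, 0.005], "turn": [0, 0, 0]},
    {"slide": [0, 0, 0.005], "turn": [0, 0, 0]}
  ]
}}

```text
t: 11.67
tool_pos: [0.4414, -0.1446, 0.3245]
orientation: [2.076, 2.358, 0.0]
force: [-0.3, -0.8, 1.1]
opening: 0.0175
```

{"op": "arm_command", "data": {
  "motion": [
    {"slide": [0, 0, 0.0025], "turn": [0, 0, 0]},
    {"slide": [0, 0, 0.0025], "turn": [0, 0, 0]},
    {"slide": [0, 0, 0.0025], "turn": [0, 0, 0]},
    {"slide": [0, 0, 0.0025], "turn": [0, 0, 0]},
    {"slide": [0, 0, 0.0025], "turn": [0, 0, 0]}
  ]
}}

```text
t: 12.08
tool_pos: [0.4415, -0.1446, 0.3197]
orientation: [2.076, 2.358, 0.0]
force: [-1.0, -0.2, 2.4]
opening: 0.0176
```

{"op": "arm_command", "data": {
  "motion": [
    {"slide": [0, 0, 0.0015], "turn": [0, 0, 0]},
    {"slide": [0, 0, 0.0015], "turn": [0, 0, 0]},
    {"slide": [0, 0, 0.0015], "turn": [0, 0, 0]},
    {"slide": [0, 0, 0.0015], "turn": [0, 0, 0]},
    {"slide": [0, 0, 0.0015], "turn": [0, 0, 0]}
  ]
}}

```text
t: 12.5
tool_pos: [0.4414, -0.1446, 0.3166]
orientation: [2.076, 2.358, 0.0]
force: [-1.1, -0.8, 2.3]
opening: 0.0178
```

{"op": "arm_command", "data": {
  "motion": [
    {"slide": [0, 0, 0.0015], "turn": [0, 0, 0]},
    {"slide": [0, 0, 0.0015], "turn": [0, 0, 0]},
    {"slide": [0, 0, 0.0015], "turn": [0, 0, 0]},
    {"slide": [0, 0, 0.0015], "turn": [0, 0, 0]},
    {"slide": [0, 0, 0.0015], "turn": [0, 0, 0]}
  ]
}}

```text
t: 12.92
tool_pos: [0.4412, -0.1444, 0.3129]
orientation: [-2.075, -2.357, 0.0]
force: [0.5, 0.1, -2.1]
opening: 0.0173
```

```bash
python3 snap.py scene s12 235 170 90 90 7;python3 snap.py side d12 160 150 100 100 7
```

```text
12.9667 [ 0.4411 -0.1444  0.3128] [-2.0750e+00 -2.3573e+00  3.0000e-04] [ 0.19  0.07 -4.11] [ 0.08  -0.103  0.068] 0.0176 [-0.1227 -0.4098  0.6102]
13.0167 [ 0.4411 -0.1444  0.3128] [-2.0749e+00 -2.3573e+00  3.0000e-04] [ 0.42 -0.28 -4.95] [ 0.011 -0.147  0.031] 0.018 [ 0.4884 -1.1074  0.6988]
```

View pics/d12.png

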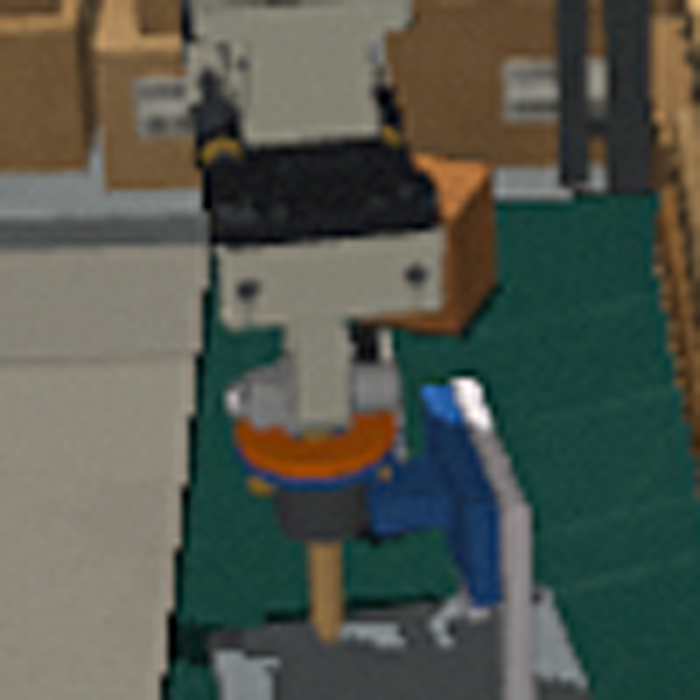

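View pics/s12.png

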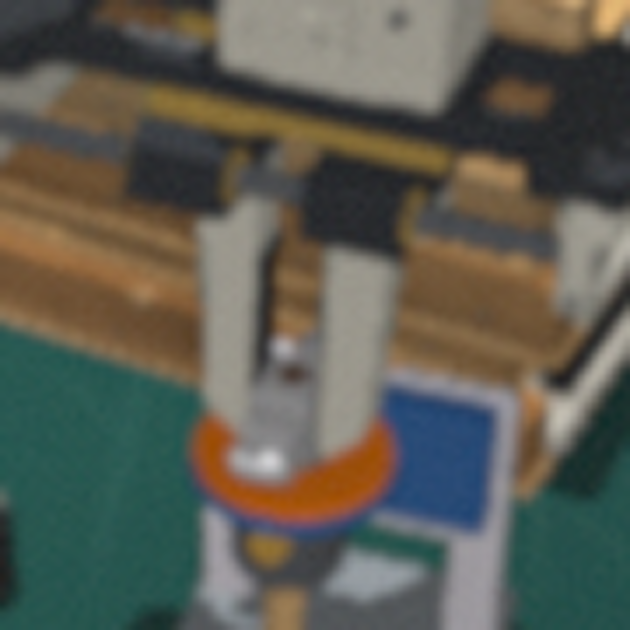

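{"op": "arm_command", "data": {
  "motion": [
    {"slide": [0, 0, 0.0013], "turn": [0, 0, 0]},
    {"slide": [0, 0, 0.0013], "turn": [0, 0, 0]},
    {"slide": [0, 0, 0.0013], "turn": [0, 0, 0]},
    {"slide": [0, 0, 0], "turn": [0, 0, 0]},
    {"slide": [0, 0, 0], "turn": [0, 0, 0]}
  ]
}}

```text
t: 13.43
tool_pos: [0.4413, -0.1445, 0.3118]
orientation: [-2.076, -2.358, 0.0]
force: [-0.2, 1.6, -2.8]
opening: 0.0176
```

{"op": "arm_command", "data": {
  "motion": [
    {"slide": [0, 0, 0.0013], "turn": [0, 0, 0]},
    {"slide": [0, 0, 0.0013], "turn": [0, 0, 0]},
    {"slide": [0, 0, 0.0013], "turn": [0, 0, 0]},
    {"slide": [0, 0, 0], "turn": [0, 0, 0]},
    {"slide": [0, 0, 0], "turn": [0, 0, 0]}
  ]
}}

```text
t: 13.85
tool_pos: [0.4413, -0.1446, 0.3101]
orientation: [-2.076, -2.358, 0.0]
force: [-0.3, -0.3, -4.2]
opening: 0.0177
```

```bash
python3 snap.py scene s13 235 170 90 90 7;python3 snap.py side d13 160 150 100 100 7
```

```text
13.9 [ 0.4413 -0.1446  0.3102] [-2.0757e+00 -2.3580e+00  4.0000e-04] [-0.34 -0.93 -4.74] [-0.068 -0.021  0.026] 0.0173 [-0.1227 -0.4098  0.6102]
13.95 [ 0.4413 -0.1446  0.3101] [-2.0757e+00 -2.3579e+00  5.0000e-04] [-1.01 -1.69 -4.37] [-0.026 -0.032  0.002] 0.0177 [ 0.4884 -1.1074  0.6988]
```

View pics/d13.png

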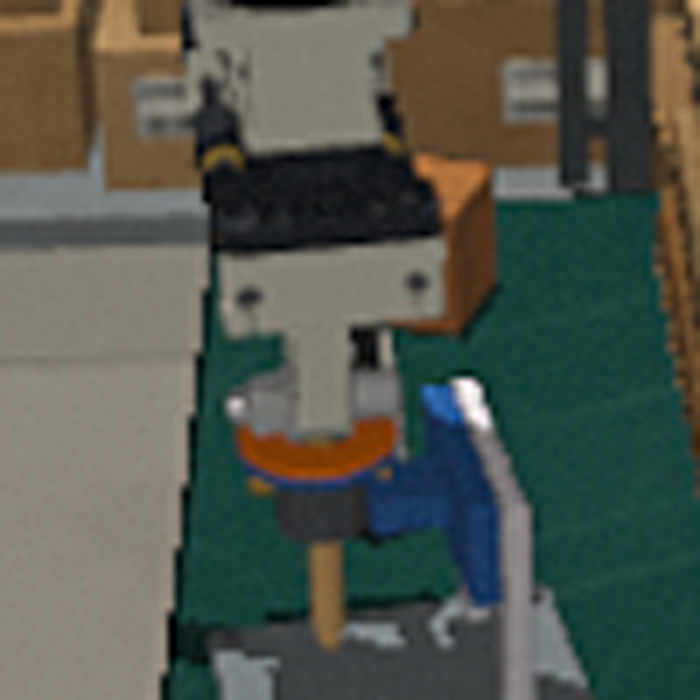

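{"op": "arm_command", "data": {
  "motion": [
    {"slide": [0, 0, 0.001], "turn": [0, 0, 0]},
    {"slide": [0, 0, 0.001], "turn": [0, 0, 0]},
    {"slide": [0, 0, 0.001], "turn": [0, 0, 0]},
    {"slide": [0, 0, 0.001], "turn": [0, 0, 0]},
    {"slide": [0, 0, 0.001], "turn": [0, 0, 0]}
  ]
}}

```text
t: 14.37
tool_pos: [0.4414, -0.1446, 0.3089]
orientation: [2.076, 2.358, -0.0]
force: [-4.0, 0.3, 4.4]
opening: 0.0174
```

{"op": "arm_command", "data": {
  "motion": [
    {"slide": [0, 0, 0.001], "turn": [0, 0, 0]},
    {"slide": [0, 0, 0.001], "turn": [0, 0, 0]},
    {"slide": [0, 0, 0.001], "turn": [0, 0, 0]},
    {"slide": [0, 0, 0.001], "turn": [0, 0, 0]},
    {"slide": [0, 0, 0.001], "turn": [0, 0, 0]}
  ]
}}

```text
t: 14.78
tool_pos: [0.4416, -0.1446, 0.3082]
orientation: [2.075, 2.358, 0.0]
force: [-8.9, 3.6, 16.5]
opening: 0.0179
```

```bash
python3 snap.py scene s14 235 170 90 90 7;python3 snap.py side d14 160 150 100 100 7; python3 snap.py wrist w14
```

```text
14.8333 [ 0.4416 -0.1446  0.3082] [2.0751e+00 2.3577e+00 2.0000e-04] [-7.29  2.97 14.81] [0.638 1.523 0.04 ] 0.018 [-0.1227 -0.4098  0.6102]
14.8833 [ 0.4416 -0.1446  0.3082] [2.0751e+00 2.3576e+00 3.0000e-04] [-8.24  2.52 13.9 ] [0.627 1.521 0.055] 0.0177 [ 0.4884 -1.1074  0.6988]
14.9333 [ 0.4416 -0.1446  0.3082] [2.0752e+00 2.3575e+00 3.0000e-04] [-8.52  2.06 13.84] [0.615 1.478 0.018] 0.0174 [ 0.3619 -0.1536  0.2887]
```

View pics/d14.png

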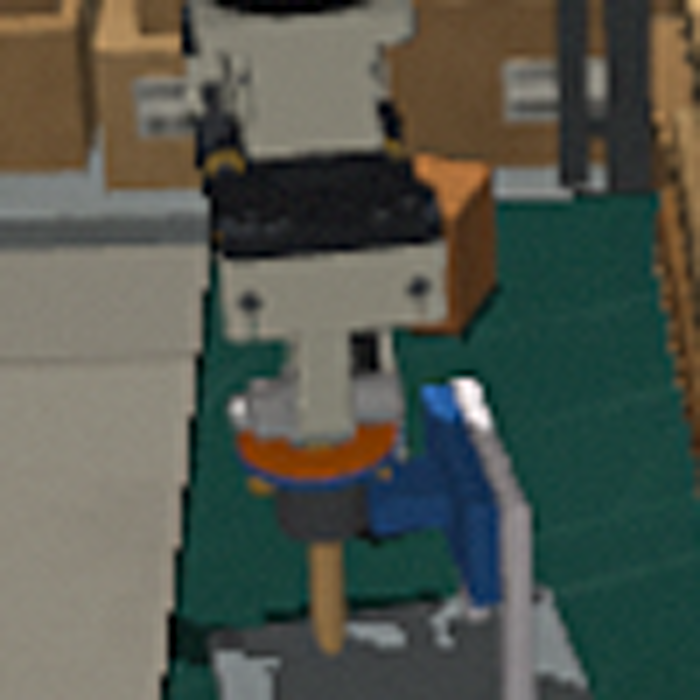

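View pics/s14.png

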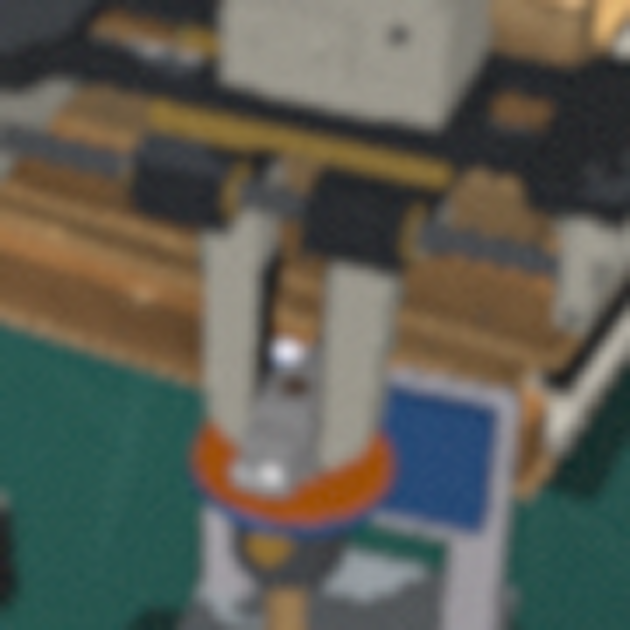

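View pics/w14.png

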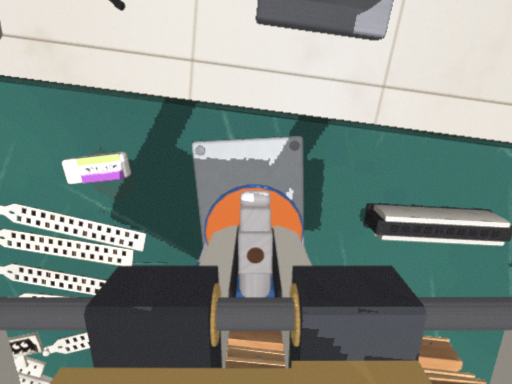

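{"op": "arm_command", "data": {
  "motion": [
    {"slide": [0.0008, -0.0022, -0.0005], "turn": [0, 0, 0]},
    {"slide": [0, 0, 0], "turn": [0, 0, 0]},
    {"slide": [0, 0, 0], "turn": [0, 0, 0]},
    {"slide": [0, 0, 0], "turn": [0, 0, 0]},
    {"slide": [0, 0, 0], "turn": [0, 0, 0]}
  ]
}}

```text
t: 15.35
tool_pos: [0.4411, -0.1445, 0.3084]
orientation: [2.074, 2.356, 0.002]
force: [-3.4, 1.0, 11.1]
opening: 0.0172
```

{"op": "arm_command", "data": {
  "motion": [
    {"slide": [0.0002, -0.001, 0.0005], "turn": [0, 0, 0]},
    {"slide": [0, 0, 0.0005], "turn": [0, 0, 0]},
    {"slide": [0, 0, 0.0005], "turn": [0, 0, 0]},
    {"slide": [0, 0, 0], "turn": [0, 0, 0]},
    {"slide": [0, 0, 0], "turn": [0, 0, 0]}
  ]
}}

```text
t: 15.77
tool_pos: [0.4409, -0.1445, 0.3083]
orientation: [2.073, 2.356, 0.002]
force: [-3.3, 1.6, 13.8]
opening: 0.0177
```

{"op": "arm_command", "data": {
  "motion": [
    {"slide": [0.0003, -0.0008, 0.0004], "turn": [0, 0, 0]},
    {"slide": [0, 0, 0.0004], "turn": [0, 0, 0]},
    {"slide": [0, 0, 0.0004], "turn": [0, 0, 0]},
    {"slide": [0, 0, 0], "turn": [0, 0, 0]},
    {"slide": [0, 0, 0], "turn": [0, 0, 0]}
  ]
}}

```text
t: 16.18
tool_pos: [0.4408, -0.1445, 0.3082]
orientation: [2.073, 2.355, 0.003]
force: [-3.9, 2.3, 15.3]
opening: 0.0174
```

```bash
python3 snap.py side d15 160 150 100 100 7; python3 -c "
from plant import robot
for i in range(3):
    robot.read_camera('wrist'); s=robot.read_state(); print(s['force'].round(1),s['wrist_torque'].round(2),s['tool_pos'].round(4))"
```

```text
16.2333 [ 0.4408 -0.1445  0.3082] [2.073  2.3553 0.0028] [-3.49  2.83 14.82] [0.592 0.679 0.012] 0.0181 [ 0.4884 -1.1074  0.6988]
[-3.5  2.2 14.5] [0.55 0.7  0.03] [ 0.4408 -0.1445  0.3082]
[-3.2  2.5 15.1] [0.56 0.69 0.01] [ 0.4408 -0.1444  0.3082]
[-4.4  2.2 15. ] [ 0.58  0.73 -0.04] [ 0.4408 -0.1445  0.3082]
```

```bash
python3 - <<'E'
from lib import *
def z(n,x,y,w,h):return cv2.resize(ld(n)["pixels"][y:y+h,x:x+w],None,fx=12,fy=12,interpolation=cv2.INTER_CUBIC)
cv2.imwrite("pics/cmpd.png",np.vstack([z(n,188,203,34,16) for n in("d11","d13","d15")]))
cv2.imwrite("pics/cmps.png",np.vstack([z(n,258,222,38,24)[::] for n in("s11","s14")]))
# edges: green->... orange bottom edge subpixel along columns
for n in("d11","d12","d13","d15"):
    im=ld(n)["pixels"].astype(float)
    print(n,[[int(v) for v in (im[212:222,x,2]-im[212:222,x,0])] for x in(198,204,210)])
E
```

```text
d11 [[120, 124, 121, 144, 130, -9, -64, 44, 24, -31], [87, 113, 124, 119, 148, 118, -27, -73, -16, 0], [127, 124, 123, 141, 119, -21, -79, -21, 2, 0]]
d12 [[126, 119, 118, 136, 151, 1, -69, 42, 24, -33], [78, 115, 123, 110, 143, 161, -8, -79, -16, -1], [126, 124, 122, 139, 153, 33, -53, -20, 0, -2]]
d13 [[78, 126, 121, 116, 148, 53, -43, 39, 22, -33], [28, 75, 115, 126, 120, 154, 31, -59, -21, 0], [91, 126, 120, 125, 149, 36, -53, -24, 0, -1]]
d15 [[27, 99, 127, 121, 140, 33, -49, 41, 23, -34], [6, 36, 93, 119, 123, 144, 24, -57, -20, -1], [55, 107, 121, 127, 139, 36, -48, -21, 3, 1]]
```

View pics/cmpd.png

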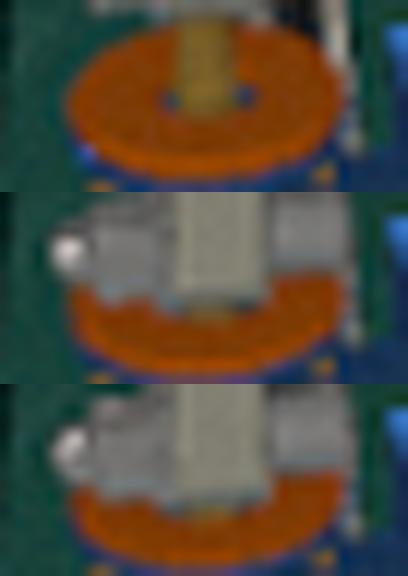

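View pics/cmps.png

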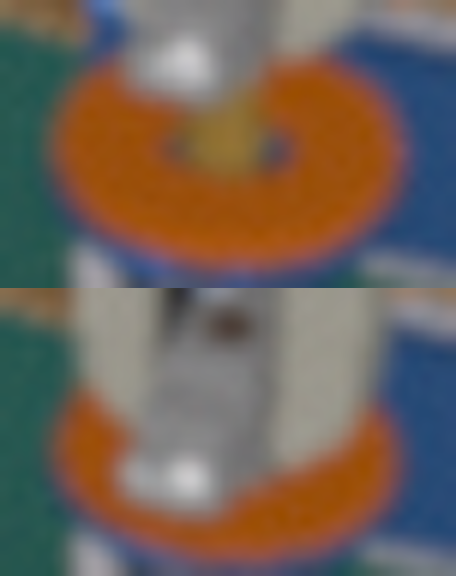

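{"op": "arm_command", "data": {
  "motion": [
    {"slide": [0, 0, -0.001], "turn": [0, 0, 0]},
    {"slide": [0, 0, -0.001], "turn": [0, 0, 0]},
    {"slide": [0, 0, -0.001], "turn": [0, 0, 0]},
    {"slide": [0, 0, 0], "turn": [0, 0, 0]},
    {"slide": [0, 0, 0], "turn": [0, 0, 0]}
  ]
}}

```text
t: 16.8
tool_pos: [0.4407, -0.1445, 0.3086]
orientation: [2.073, 2.355, 0.003]
force: [-0.9, 1.4, 8.5]
opening: 0.0177
```

{"op": "arm_command", "data": {
  "motion": [
    {"slide": [0, 0, -0.001], "turn": [0, 0, 0]},
    {"slide": [0, 0, -0.001], "turn": [0, 0, 0]},
    {"slide": [0, 0, 0], "turn": [0, 0, 0]},
    {"slide": [0, 0, 0], "turn": [0, 0, 0]},
    {"slide": [0, 0, 0], "turn": [0, 0, 0]}
  ]
}}

```text
t: 17.22
tool_pos: [0.4406, -0.1445, 0.3088]
orientation: [2.074, 2.356, 0.002]
force: [2.5, 0.3, 6.0]
opening: 0.0174
```

{"op": "arm_command", "data": {
  "motion": [
    {"slide": [0, 0.0008, -0.0015], "turn": [0, 0, 0]},
    {"slide": [0, 0, -0.0015], "turn": [0, 0, 0]},
    {"slide": [0, 0, 0], "turn": [0, 0, 0]},
    {"slide": [0, 0, 0], "turn": [0, 0, 0]},
    {"slide": [0, 0, 0], "turn": [0, 0, 0]}
  ]
}}

```text
t: 17.63
tool_pos: [0.4403, -0.1444, 0.309]
orientation: [2.075, 2.357, 0.0]
force: [3.7, -3.0, 2.3]
opening: 0.0176
```

{"op": "arm_command", "data": {
  "motion": [
    {"slide": [0, 0.0008, -0.0015], "turn": [0, 0, 0]},
    {"slide": [0, 0, 0], "turn": [0, 0, 0]},
    {"slide": [0, 0, 0], "turn": [0, 0, 0]},
    {"slide": [0, 0, 0], "turn": [0, 0, 0]},
    {"slide": [0, 0, 0], "turn": [0, 0, 0]}
  ]
}}

```text
t: 18.05
tool_pos: [0.4403, -0.1442, 0.3092]
orientation: [-2.076, -2.358, 0.0]
force: [3.6, -3.6, -0.4]
opening: 0.0175
```

```bash
python3 -c "
from plant import robot
for i in range(3):
    robot.read_camera('wrist'); s=robot.read_state(); print(s['force'].round(1),s['wrist_torque'].round(2),s['tool_pos'].round(4))"
```

```text
[ 3.5 -3.2 -0.9] [-0.55 -0.72 -0.02] [ 0.4403 -0.1442  0.3092]
[ 3.  -2.4  0.6] [-0.61 -0.68  0.01] [ 0.4403 -0.1442  0.3092]
[ 3.7 -3.8 -1. ] [-0.6  -0.68 -0.05] [ 0.4403 -0.1442  0.3092]
```

{"op": "arm_command", "data": {
  "motion": [
    {"slide": [-0.0008, 0.0006, -0.001], "turn": [0, 0, 0]},
    {"slide": [0, 0, -0.001], "turn": [0, 0, 0]},
    {"slide": [0, 0, 0], "turn": [0, 0, 0]},
    {"slide": [0, 0, 0], "turn": [0, 0, 0]},
    {"slide": [0, 0, 0], "turn": [0, 0, 0]}
  ]
}}

```text
t: 18.62
tool_pos: [0.4403, -0.1442, 0.3095]
orientation: [-2.075, -2.357, 0.0]
force: [2.3, -1.1, -4.7]
opening: 0.0176
```

```bash
python3 -c "
from plant import robot
for i in range(3):
    robot.read_camera('wrist'); s=robot.read_state(); print(s['force'].round(1),s['wrist_torque'].round(2),s['tool_pos'].round(4))"; python3 snap.py side d16 160 150 100 100 7
```

```text
[ 1.6 -0.7 -4.9] [-0.04 -0.53  0.04] [ 0.4403 -0.1442  0.3096]
[ 1.6  0.5 -4.8] [-0.05 -0.51  0.05] [ 0.4403 -0.1442  0.3096]
[ 1.8 -1.1 -5.7] [-0.03 -0.5  -0.05] [ 0.4404 -0.1442  0.3096]
18.8167 [ 0.4404 -0.1442  0.3096] [-2.0747e+00 -2.3572e+00  3.0000e-04] [ 2.21 -0.09 -4.89] [ 0.012 -0.443  0.042] 0.0177 [ 0.4884 -1.1074  0.6988]
```

{"op": "arm_command", "data": {
  "motion": [
    {"slide": [-0.0003, 0.0004, -0.001], "turn": [0, 0, 0]},
    {"slide": [0, 0, -0.001], "turn": [0, 0, 0]},
    {"slide": [0, 0, 0], "turn": [0, 0, 0]},
    {"slide": [0, 0, 0], "turn": [0, 0, 0]},
    {"slide": [0, 0, 0], "turn": [0, 0, 0]}
  ]
}}

```text
t: 19.23
tool_pos: [0.4407, -0.1443, 0.3107]
orientation: [-2.075, -2.357, -0.0]
force: [0.7, 2.1, -4.5]
opening: 0.0173
```

```bash
python3 -c "
from plant import robot
for i in range(2):
    robot.read_camera('wrist'); s=robot.read_state(); print(s['force'].round(1),s['wrist_torque'].round(2),s['tool_pos'].round(4))"; python3 snap.py side d17 160 150 100 100 7
```

```text
[ 0.5  2.3 -5.7] [ 0.61 -0.15 -0.01] [ 0.4407 -0.1443  0.3107]
[ 0.2  1.7 -6. ] [ 0.53 -0.15  0.02] [ 0.4407 -0.1444  0.3108]
19.3833 [ 0.4407 -0.1444  0.3108] [-2.0752e+00 -2.3576e+00 -1.0000e-04] [ 0.06  2.6  -5.36] [ 0.648 -0.184 -0.01 ] 0.0179 [ 0.4884 -1.1074  0.6988]
```

```bash
python3 snap.py wrist w17; python3 - <<'E'
from lib import *
ims=[]
for n in("w7","w8","w9","w14","w17"):
    c=ld(n);g=c["pixels"][225:285,215:300]
    ims.append(cv2.resize(g,None,fx=3,fy=5,interpolation=cv2.INTER_CUBIC))
    im=c["pixels"].astype(int)
    roi=im[240:270,240:272]; m=(roi[:,:,2]-roi[:,:,0]>25)&(roi.sum(2)<300)
    ys,xs=np.nonzero(m); print(n,xs.mean()+240,ys.mean()+240,m.sum())
cv2.imwrite("pics/peg.png",np.hstack(ims[:1]+ims[3:]))
tp=np.array([.4408,-.1445,.3082]); c=ld("d15")
for gap in (0,4):
  b=tp+[0,0,-.2846+gap/1000]
  u=np.array([np.cos(np.radians(7.3)),np.sin(np.radians(7.3)),0]);v=np.array([-u[1],u[0],0])
  pts={"poll+x low":b+u*.03+[0,0,.098],"end-x mid":b-u*.03+[0,0,.106],"under near edge":b-v*.009+[0,0,.094],"peg top":b+[0,0,.118],"butt":b}
  for k,p in pts.items(): print(gap,k,proj(c,p).round(2)[0], "scene",proj(ld("s14"),p).round(2)[0])
for z in(.111,.114,.117,.121): print(z,"ring right/left/near side",proj(c,[[.44+.029,-.1447,z],[.44-.029,-.1447,z],[.44,-.1447-.029,z]]).round(2).tolist())
E
```

```text
19.4333 [ 0.4407 -0.1444  0.3108] [-2.0752e+00 -2.3578e+00 -1.0000e-04] [ 1.17  2.55 -5.63] [ 0.657 -0.128  0.011] 0.0177 [ 0.361  -0.1533  0.2914]
w7 254.94845360824743 255.2164948453608 194
w8 254.91623036649216 255.18848167539267 191
w9 255.03076923076924 255.15897435897435 195
w14 255.03108808290156 255.15544041450778 193
w17 255.03108808290156 255.13989637305698 193
0 poll+x low [217.48 209.57] scene [281.16 224.48]
0 end-x mid [193.47 209.27] scene [271.14 238.42]
0 under near edge [206.11 213.97] scene [280.38 235.47]
0 peg top [205.23 203.92] scene [276.65 224.81]
0 butt [207.54 242.71] scene [274.32 268.91]
4 poll+x low [217.42 208.21] scene [281.25 222.92]
4 end-x mid [193.37 207.89] scene [271.22 236.8 ]
4 under near edge [206.03 212.6 ] scene [280.48 233.9 ]
4 peg top [205.15 202.54] scene [276.74 223.18]
4 butt [207.47 241.46] scene [274.4  267.53]
0.111 ring right/left/near side [[217.03, 213.99], [193.99, 214.85], [205.3, 220.55]]
0.114 ring right/left/near side [[216.98, 212.98], [193.91, 213.84], [205.24, 219.52]]
0.117 ring right/left/near side [[216.94, 211.97], [193.84, 212.82], [205.18, 218.49]]
0.121 ring right/left/near side [[216.88, 210.61], [193.74, 211.47], [205.1, 217.11]]
```

View pics/peg.png

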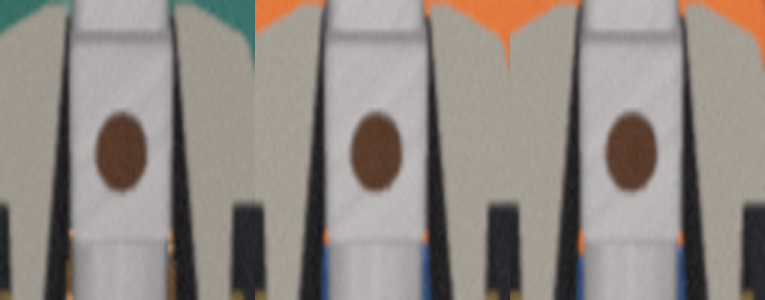

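```bash
cat > arc.py <<'E'
from ringfit import *
def arc(n):
    c=ld(n); x0,y0,x1,y1=195,140,315,250;k=5
    big=cv2.resize(c["pixels"][y0:y1,x0:x1],None,fx=k,fy=k,interpolation=cv2.INTER_CUBIC)
    m=orange2({"pixels":big})
    pts=[]
    for ux in range(0,big.shape[1],4):
        r=np.nonzero(m[:,ux])[0]
        if len(r)>15: pts.append((ux,r[0]))
    q=(np.array(pts)+.5)/k-.5+[x0,y0]
    return c,q
def fit(ob,mode):
    def R(p):
        out=[]
        for i,(c,q) in enumerate(ob):
            out.append(res1(c,q,circ((p[0],p[1],p[2+i]),.029)))
        return np.concatenate(out)
    f=least_squares(R,[.44,-.1447]+[.12]*len(ob),loss="soft_l1",f_scale=.3); return f.x, [np.abs(res1(c,q,circ((f.x[0],f.x[1],f.x[2+i]),.029))).mean().round(2) for i,(c,q) in enumerate(ob)]
if __name__=="__main__":
    import sys
    ns=sys.argv[1:]
    ob=[arc(n) for n in ns]
    for n,(c,q) in zip(ns,ob): print(n,len(q),q[len(q)//2].round(1),fit([(c,q)],0)[0].round(4))
    x,e=fit(ob,0); print(x.round(4),e)
E
python3 arc.py w8 w9 w14 w17
```

```text
w8 79 [252.2 158.2] [ 0.441  -0.1444  0.1206]
w9 85 [254.6 161.2] [ 0.4418 -0.1443  0.116 ]
w14 86 [240.2 189.2] [ 0.4422 -0.1442  0.1129]
w17 86 [239.4 189.2] [ 0.4405 -0.1445  0.119 ]
[ 0.4418 -0.1443  0.1159  0.116   0.1144  0.114 ] [np.float64(0.36), np.float64(0.36), np.float64(0.5), np.float64(0.5)]
```

{"op": "arm_command", "data": {
  "motion": [
    {"slide": [0.0005, -0.0003, 0.0015], "turn": [0, 0, 0]},
    {"slide": [0, 0, 0.0015], "turn": [0, 0, 0]},
    {"slide": [0, 0, 0.0015], "turn": [0, 0, 0]},
    {"slide": [0, 0, 0.0015], "turn": [0, 0, 0]},
    {"slide": [0, 0, 0.0015], "turn": [0, 0, 0]}
  ]
}}

```text
t: 19.85
tool_pos: [0.4409, -0.1446, 0.3088]
orientation: [2.075, 2.357, 0.0]
force: [-2.8, 1.1, 7.1]
opening: 0.0176
```

{"op": "arm_command", "data": {
  "motion": [
    {"slide": [0, 0, 0.001], "turn": [0, 0, 0]},
    {"slide": [0, 0, 0.001], "turn": [0, 0, 0]},
    {"slide": [0, 0, 0], "turn": [0, 0, 0]},
    {"slide": [0, 0, 0], "turn": [0, 0, 0]},
    {"slide": [0, 0, 0], "turn": [0, 0, 0]}
  ]
}}

```text
t: 20.27
tool_pos: [0.4409, -0.1446, 0.3086]
orientation: [2.075, 2.357, 0.0]
force: [-4.1, 3.3, 8.7]
opening: 0.018
```

{"op": "arm_command", "data": {
  "motion": [
    {"slide": [0.001, -0.001, 0.0005], "turn": [0, 0, 0]},
    {"slide": [0, 0, 0.0005], "turn": [0, 0, 0]},
    {"slide": [0, 0, 0.0005], "turn": [0, 0, 0]},
    {"slide": [0, 0, 0], "turn": [0, 0, 0]},
    {"slide": [0, 0, 0], "turn": [0, 0, 0]}
  ]
}}

```text
t: 20.68
tool_pos: [0.4407, -0.1444, 0.3085]
orientation: [2.074, 2.356, 0.001]
force: [-3.7, 3.1, 11.0]
opening: 0.0175
```

{"op": "arm_command", "data": {
  "motion": [
    {"slide": [0.0005, -0.0005, 0.0005], "turn": [0, 0, 0]},
    {"slide": [0, 0, 0.0005], "turn": [0, 0, 0]},
    {"slide": [0, 0, 0.0005], "turn": [0, 0, 0]},
    {"slide": [0, 0, 0], "turn": [0, 0, 0]},
    {"slide": [0, 0, 0], "turn": [0, 0, 0]}
  ]
}}

```text
t: 21.1
tool_pos: [0.4406, -0.1444, 0.3083]
orientation: [2.074, 2.356, 0.001]
force: [-4.4, 2.0, 12.2]
opening: 0.0176
```

```bash
python3 snap.py side d18 185 195 45 55 14; python3 snap.py scene s18 253 205 50 55 14; python3 snap.py wrist w18;  python3 - <<'E'
import cv2,numpy as np
a=cv2.imread("pics/d18.png");b=cv2.imread("pics/s18.png")
o=np.hstack([a,b]);print(o.shape);cv2.imwrite("pics/c18.png",cv2.resize(o,None,fx=.6,fy=.6) if o.shape[1]>1330 else o)
E
python3 arc.py w7 w9 w17 w18
```

```text
21.15 [ 0.4407 -0.1443  0.3083] [2.0736e+00 2.3556e+00 6.0000e-04] [-3.93  2.   12.63] [0.539 0.819 0.011] 0.0177 [ 0.4884 -1.1074  0.6988]
21.2 [ 0.4407 -0.1443  0.3083] [2.0736e+00 2.3556e+00 7.0000e-04] [-4.19  1.55 13.62] [0.493 0.825 0.006] 0.0179 [-0.1227 -0.4098  0.6102]
21.25 [ 0.4407 -0.1444  0.3083] [2.0737e+00 2.3555e+00 7.0000e-04] [-4.75  2.36 12.69] [ 0.538  0.821 -0.034] 0.0175 [ 0.361  -0.1534  0.2887]
(770, 1330, 3)
w7 6 [197. 159.] [ 0.4395 -0.1451  0.1212]
w9 85 [254.6 161.2] [ 0.4418 -0.1443  0.116 ]
w17 86 [239.4 189.2] [ 0.4405 -0.1445  0.119 ]
w18 84 [239.4 190.2] [ 0.4413 -0.1444  0.1165]
[ 0.4414 -0.1443  0.1205  0.1181  0.1152  0.1162] [np.float64(0.28), np.float64(0.37), np.float64(0.47), np.float64(0.57)]
```

View pics/d18.png

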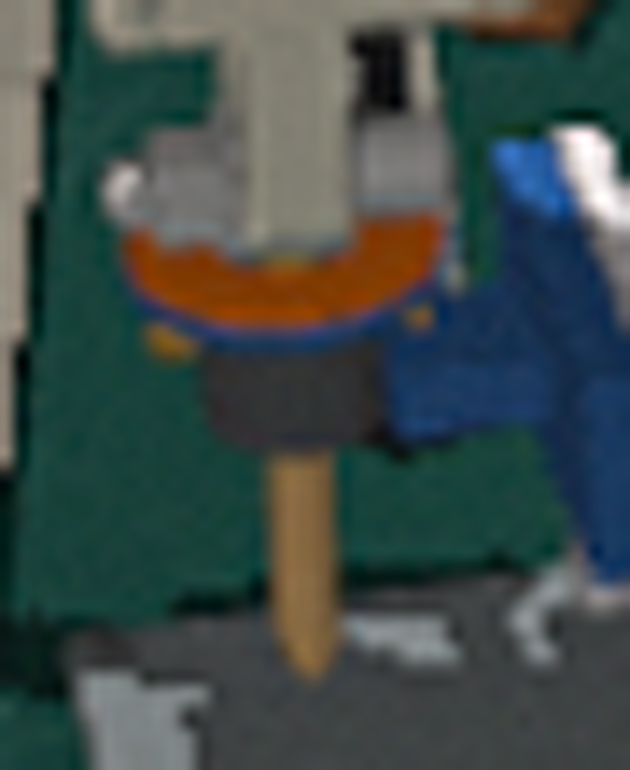

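View pics/s18.png

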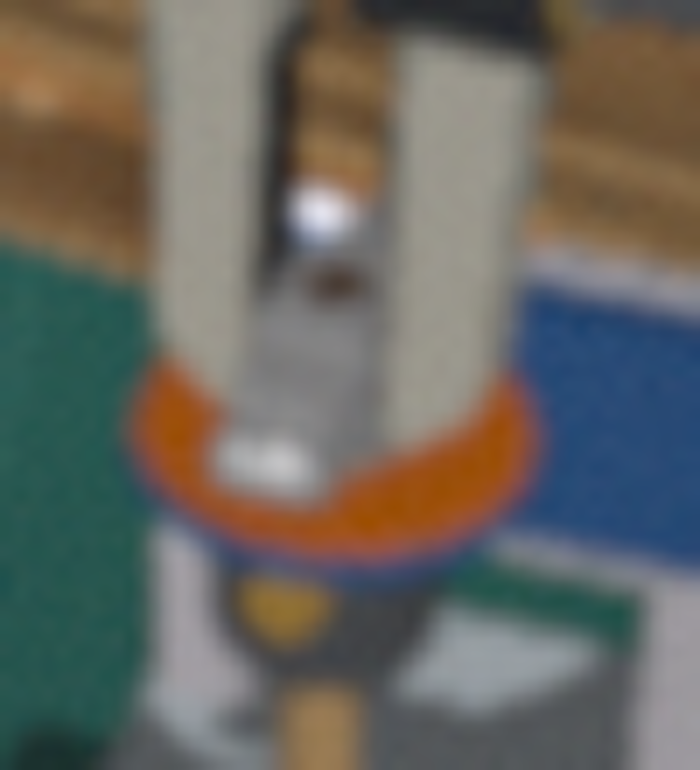

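{"op": "arm_command", "data": {
  "motion": [
    {"slide": [0, 0, -0.003], "turn": [0, 0, 0]},
    {"slide": [0.0012, -0.002, -0.003], "turn": [0, 0, 0]},
    {"slide": [0, 0, 0], "turn": [0, 0, 0]},
    {"slide": [0, 0, 0], "turn": [0, 0, 0]},
    {"slide": [0, 0, 0], "turn": [0, 0, 0]}
  ]
}}

```text
t: 21.67
tool_pos: [0.4396, -0.1439, 0.3091]
orientation: [2.074, 2.356, 0.001]
force: [3.2, -2.4, 3.0]
opening: 0.0176
```

{"op": "arm_command", "data": {
  "motion": [
    {"slide": [0, 0, 0.002], "turn": [0, 0, 0]},
    {"slide": [0, 0, 0.002], "turn": [0, 0, 0]},
    {"slide": [0, 0, 0.001], "turn": [0, 0, 0]},
    {"slide": [0, 0, 0], "turn": [0, 0, 0]},
    {"slide": [0, 0, 0], "turn": [0, 0, 0]}
  ]
}}

```text
t: 22.08
tool_pos: [0.4397, -0.1439, 0.3082]
orientation: [2.074, 2.356, 0.001]
force: [0.2, -1.6, 12.9]
opening: 0.0178
```

```bash
cat > f.py <<'E'
from plant import robot
import numpy as np
F=[];T=[]
for i in range(4):
    robot.read_camera('wrist'); s=robot.read_state(); F.append(s['force']);T.append(s['wrist_torque'])
F=np.mean(F,0);T=np.mean(T,0)
print(s['t'],F.round(2),T.round(3),s['tool_pos'].round(4),s['orientation'].round(4))
E
python3 f.py
```

```text
22.2833 [-0.48 -1.53 13.49] [-0.074  0.034  0.014] [ 0.4397 -0.1438  0.3082] [2.0740e+00 2.3561e+00 8.0000e-04]
```

Lateral force is now close to zero, so I'll press a little further in small steps.

{"op": "arm_command", "data": {
  "motion": [
    {"slide": [-0.0003, 0, 0.0006], "turn": [0, 0, 0]},
    {"slide": [0, 0, 0.0006], "turn": [0, 0, 0]},
    {"slide": [0, 0, 0.0006], "turn": [0, 0, 0]},
    {"slide": [0, 0, 0], "turn": [0, 0, 0]},
    {"slide": [0, 0, 0], "turn": [0, 0, 0]}
  ]
}}

```text
t: 22.7
tool_pos: [0.4398, -0.1439, 0.308]
orientation: [2.074, 2.356, 0.001]
force: [-3.4, 0.2, 17.3]
opening: 0.0176
```

```bash
python3 f.py
```

```text
22.9 [-2.61 -0.03 17.63] [ 0.195  0.439 -0.002] [ 0.4398 -0.1439  0.308 ] [2.0739e+00 2.3561e+00 1.0000e-03]
```

```bash
python3 snap.py scene s19; python3 snap.py side d19; cat > tips.py <<'E'
from ringfit import *
import sys
# horizontal width profile: for each row, leftmost and rightmost orange px; fit z with lower arc excluded
def prof(n,box,k=6):
    c=ld(n);x0,y0,x1,y1=box
    big=cv2.resize(c["pixels"][y0:y1,x0:x1],None,fx=k,fy=k,interpolation=cv2.INTER_CUBIC)
    h=cv2.cvtColor(big,cv2.COLOR_BGR2HSV); m=cv2.inRange(h,(2,150,90),(30,255,255))
    L=[];
    for r in range(0,m.shape[0],6):
        q=np.nonzero(m[r])[0]
        if len(q)>6: L.append((round((r+.5)/k-.5+y0,1),round((q[0]+.5)/k-.5+x0,2),round((q[-1]+.5)/k-.5+x0,2)))
    return L
for n in sys.argv[1:]:
    b=(255,218,300,250) if n[0]=="s" else(188,200,222,224)
    print(n); print(*[f"{a:.0f}:{l:.1f},{r:.1f}" for a,l,r in prof(n,b)])
c=ld("scene0")
for z in(.111,.114,.117,.121,.125):
    C=proj(c,circ((.440,-.1447,z),.029));i,j=C[:,0].argmin(),C[:,0].argmax();print(z,"scene tips",C[i].round(1),C[j].round(1),"bottom",C[:,1].max().round(1))
E
python3 tips.py s9 s11 s12 s13 s14 s18 s19 d9 d11 d12 d13 d19
```

```text
22.95 [ 0.4398 -0.1439  0.308 ] [2.0739e+00 2.3561e+00 9.0000e-04] [-2.13 -0.27 17.69] [0.173 0.444 0.02 ] 0.018 [-0.1227 -0.4098  0.6102]
23.0 [ 0.4398 -0.1439  0.308 ] [2.0739e+00 2.3562e+00 1.0000e-03] [-2.5  -0.73 16.98] [0.186 0.43  0.051] 0.0174 [ 0.4884 -1.1074  0.6988]
s9
227:268.6,283.6 228:266.8,285.4 229:264.8,286.9 230:263.9,288.1 231:263.2,288.9 232:262.9,289.4 233:262.6,289.8 234:262.6,289.9 235:262.8,290.1 236:263.1,289.9 237:263.4,289.9 238:264.1,289.4 239:265.1,288.8 240:266.1,287.8 241:267.9,286.8 242:269.9,285.1 243:273.1,282.4 248:270.6,274.4 249:271.4,274.4
s11
228:280.4,285.2 229:264.8,286.9 230:263.9,288.1 231:263.2,288.9 232:262.9,289.4 233:262.6,289.8 234:262.6,289.9 235:262.8,290.1 236:263.1,290.1 237:263.4,289.9 238:264.1,289.4 239:264.8,288.8 240:265.8,287.9 241:267.2,286.8 242:269.9,285.1 243:272.4,282.6 248:270.9,274.4 249:271.6,274.1
s12
231:263.2,266.2 232:262.9,289.4 233:262.6,289.8 234:262.6,289.9 235:262.8,289.9 236:263.1,289.9 237:263.4,289.9 238:263.9,289.4 239:264.4,288.9 240:265.4,288.2 241:266.8,287.1 242:268.6,285.6 243:271.4,283.1 248:270.8,2
[... 1549 characters left out ...]
.9 216:195.8,212.4 217:198.1,210.4 219:195.6,196.8 220:195.9,197.6
d13
210:212.6,215.1 211:210.4,215.8 212:193.6,215.9 213:193.6,215.8 214:193.9,215.4 215:194.2,214.2 216:195.6,212.9 217:197.4,210.2 218:201.1,206.6 219:195.6,196.8 220:195.9,197.6
d19
211:209.9,215.8 212:193.9,215.8 213:193.8,215.6 214:194.1,215.1 215:194.6,214.1 216:195.8,212.9 217:197.6,210.2 218:201.8,205.9 219:195.6,196.8 220:195.9,197.6
0.111 scene tips [261.5 236.9] [290.3 237.9] bottom 246.6
0.114 scene tips [261.5 235.8] [290.4 236.8] bottom 245.4
0.117 scene tips [261.6 234.6] [290.5 235.6] bottom 244.2
0.121 scene tips [261.6 233. ] [290.6 234. ] bottom 242.6
0.125 scene tips [261.7 231.4] [290.8 232.4] bottom 241.0
```

The seat ring's rim has dropped about 1.3–1.5 px in the scene view (about 3.5–4 mm), so the seat is fully down and the stiff contact is its end stop. The scene left edge at row 232 went from 262.9 to 263.8. I'll unload and check before letting go.

{"op": "arm_command", "data": {
  "motion": [
    {"slide": [0, 0, -0.002], "turn": [0, 0, 0]},
    {"slide": [0, 0, -0.002], "turn": [0, 0, 0]},
    {"slide": [-0.0006, 0.001, -0.002], "turn": [0, 0, 0]},
    {"slide": [0, 0, -0.001], "turn": [0, 0, 0]},
    {"slide": [0, 0, 0], "turn": [0, 0, 0]}
  ]
}}

```text
t: 23.42
tool_pos: [0.4399, -0.144, 0.3088]
orientation: [2.075, 2.357, 0.0]
force: [3.1, -3.0, 5.6]
opening: 0.0174
```

```bash
python3 f.py
```

```text
23.6167 [ 2.81 -2.52  5.43] [-0.41  -0.681 -0.007] [ 0.4399 -0.144   0.3088] [2.0750e+00 2.3571e+00 3.0000e-04]
```

{"op": "arm_command", "data": {
  "motion": [
    {"slide": [-0.001, 0.001, -0.001], "turn": [0, 0, 0]},
    {"slide": [0, 0, -0.001], "turn": [0, 0, 0]},
    {"slide": [0, 0, -0.001], "turn": [0, 0, 0]},
    {"slide": [0, 0, 0], "turn": [0, 0, 0]},
    {"slide": [0, 0, 0], "turn": [0, 0, 0]}
  ]
}}

```text
t: 24.03
tool_pos: [0.44, -0.144, 0.3092]
orientation: [-2.075, -2.358, 0.0]
force: [4.7, -2.4, -0.2]
opening: 0.0176
```

```bash
python3 f.py
```

```text
24.2333 [ 5.   -2.19 -0.7 ] [-0.352 -0.951  0.036] [ 0.4399 -0.144   0.3092] [-2.0754e+00 -2.3578e+00  1.0000e-04]
```

{"op": "arm_command", "data": {
  "motion": [
    {"slide": [-0.0007, 0.0018, 0], "turn": [0, 0, 0]},
    {"slide": [0, 0, 0], "turn": [0, 0, 0]},
    {"slide": [0, 0, 0], "turn": [0, 0, 0]},
    {"slide": [0, 0, 0], "turn": [0, 0, 0]},
    {"slide": [0, 0, 0], "turn": [0, 0, 0]}
  ]
}}

```text
t: 24.65
tool_pos: [0.4405, -0.1441, 0.3092]
orientation: [-2.075, -2.357, 0.0]
force: [1.1, 0.1, 0.2]
opening: 0.0172
```

{"op": "arm_command", "data": {
  "motion": [
    {"slide": [0, 0, 0], "turn": [0, 0, 0]},
    {"slide": [0, 0, 0], "turn": [0, 0, 0]},
    {"slide": [0, 0, 0], "turn": [0, 0, 0]},
    {"slide": [0, 0, 0], "turn": [0, 0, 0]},
    {"slide": [0, 0, 0], "turn": [0, 0, 0]}
  ],
  "gripper": 40
}}

```text
t: 25.07
tool_pos: [0.4407, -0.1443, 0.3095]
orientation: [-2.076, -2.358, 0.0]
force: [0.7, 0.4, -0.2]
opening: 0.0369
```

```bash
python3 f.py; python3 snap.py scene s20; python3 snap.py side d20 185 195 45 55 14; python3 snap.py wrist w20;python3 tips.py s11 s19 s20 d11 d19 d20
```

```text
25.2667 [ 0.29 -0.07 -0.2 ] [ 0.074 -0.055 -0.037] [ 0.4408 -0.1443  0.3096] [-2.0757 -2.3581  0.    ]
25.3167 [ 0.4408 -0.1443  0.3096] [2.0757 2.3581 0.    ] [-0.81  0.46  0.55] [ 0.094 -0.068  0.009] 0.0373 [-0.1227 -0.4098  0.6102]
25.3667 [ 0.4408 -0.1443  0.3096] [-2.0758e+00 -2.3581e+00 -1.0000e-04] [0.07 0.32 0.31] [ 0.175 -0.093  0.019] 0.0371 [ 0.4884 -1.1074  0.6988]
25.4167 [ 0.4408 -0.1443  0.3096] [ 2.0758  2.3581 -0.    ] [-0.4  -0.03 -0.19] [ 0.008 -0.135 -0.029] 0.0373 [ 0.3611 -0.1533  0.2902]
s11
228:280.4,285.2 229:264.8,286.9 230:263.9,288.1 231:263.2,288.9 232:262.9,289.4 233:262.6,289.8 234:262.6,289.9 235:262.8,290.1 236:263.1,290.1 237:263.4,289.9 238:264.1,289.4 239:264.8,288.8 240:265.8,287.9 241:267.2,286.8 242:269.9,285.1 243:272.4,282.6 248:270.9,274.4 249:271.6,274.1
s19
233:263.2,288.6 234:263.1,289.2 235:262.9,289.6 236:262.9,289.8 237:263.2,289.8 238:263.8,289.6 239:264.4,289.1 240:265.4,288.6 241:266.9,287.4 242:268.6,285.9 243:270.6,283.9 248:270.8,274.4 249:271.6,273.9
s20
229:267.8,283.2 230:267.1,283.8 231:266.9,283.6 232:266.2,283.4 233:265.2,2
[... 374 characters left out ...]
.8 215:195.4,213.9 216:196.1,212.4 217:198.2,209.4 219:195.6,196.8 220:195.9,197.8
d19
211:209.9,215.8 212:193.9,215.8 213:193.8,215.6 214:194.1,215.1 215:194.6,214.1 216:195.8,212.9 217:197.6,210.2 218:201.8,205.9 219:195.6,196.8 220:195.9,197.6
d20
211:210.2,215.8 212:193.9,215.9 213:193.8,215.8 214:193.8,215.4 215:194.2,214.2 216:195.6,212.9 217:197.4,210.4 218:201.1,206.2 219:195.6,196.6 220:195.9,197.6
0.111 scene tips [261.5 236.9] [290.3 237.9] bottom 246.6
0.114 scene tips [261.5 235.8] [290.4 236.8] bottom 245.4
0.117 scene tips [261.6 234.6] [290.5 235.6] bottom 244.2
0.121 scene tips [261.6 233. ] [290.6 234. ] bottom 242.6
0.125 scene tips [261.7 231.4] [290.8 232.4] bottom 241.0
```

View pics/d20.png

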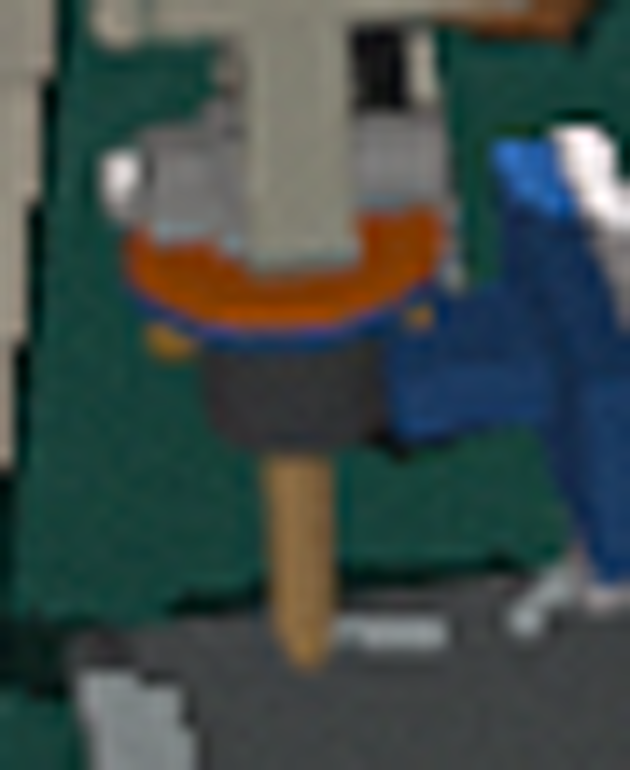

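View pics/w20.png

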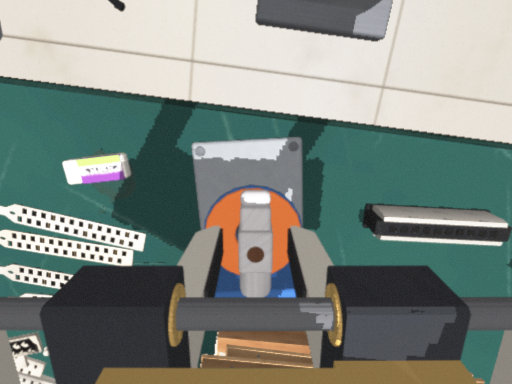

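{"op": "arm_command", "data": {
  "motion": [
    {"slide": [0, 0, -0.02], "turn": [0, 0, 0]},
    {"slide": [0, 0, -0.04], "turn": [0, 0, 0]},
    {"slide": [0, 0, -0.05], "turn": [0, 0, 0]},
    {"slide": [0, 0, -0.04], "turn": [0, 0, 0]},
    {"slide": [0, 0, -0.02], "turn": [0, 0, 0]}
  ]
}}

```text
t: 25.83
tool_pos: [0.4412, -0.1445, 0.3807]
orientation: [2.074, 2.356, 0.002]
force: [0.5, 0.2, 0.0]
opening: 0.0372
```

{"op": "arm_command", "data": {
  "motion": [
    {"slide": [0, 0, 0], "turn": [0, 0, 0]},
    {"slide": [0, 0, 0], "turn": [0, 0, 0]},
    {"slide": [0, 0, 0], "turn": [0, 0, 0]},
    {"slide": [0, 0, 0], "turn": [0, 0, 0]},
    {"slide": [0, 0, 0], "turn": [0, 0, 0]}
  ]
}}

```text
t: 26.25
tool_pos: [0.4405, -0.1442, 0.3764]
orientation: [-2.074, -2.357, 0.001]
force: [-0.5, -0.3, -0.7]
opening: 0.0375
```

```bash
python3 snap.py scene s21 253 200 50 55 14; python3 snap.py side d21 185 195 45 55 14; python3 snap.py wrist w21;python3 tips.py s11 s21 d11 d21
```

```text
26.3 [ 0.4405 -0.1442  0.3766] [-2.0747e+00 -2.3569e+00  7.0000e-04] [-0.17 -0.49 -0.77] [ 0.117 -0.039 -0.049] 0.0374 [-0.1227 -0.4098  0.6102]
26.35 [ 0.4406 -0.1442  0.3769] [-2.0749e+00 -2.3572e+00  6.0000e-04] [-0.37  0.12 -0.24] [ 0.169 -0.042  0.044] 0.0372 [ 0.4884 -1.1074  0.6988]
26.4 [ 0.4407 -0.1442  0.377 ] [-2.0752e+00 -2.3574e+00  5.0000e-04] [ 0.05 -0.48 -0.15] [ 0.068 -0.069  0.045] 0.0369 [ 0.3609 -0.1532  0.3575]
s11
228:280.4,285.2 229:264.8,286.9 230:263.9,288.1 231:263.2,288.9 232:262.9,289.4 233:262.6,289.8 234:262.6,289.9 235:262.8,290.1 236:263.1,290.1 237:263.4,289.9 238:264.1,289.4 239:264.8,288.8 240:265.8,287.9 241:267.2,286.8 242:269.9,285.1 243:272.4,282.6 248:270.9,274.4 249:271.6,274.1
s21
229:267.4,284.2 230:265.6,285.9 231:264.2,287.1 232:263.6,288.2 233:263.1,288.9 234:262.8,289.4 235:262.8,289.8 236:262.9,289.9 237:263.1,289.9 238:263.6,289.6 239:264.2,289.2 240:265.2,288.6 241:266.4,287.6 242:268.1,286.1 243:270.1,283.9 244:274.2,279.8 248:270.9,274.1 249:271.6,274.2
d11
205:204.6,207.4 206:199.1,212.2 207:196.9,214.1 208:195.6,214.6 209:194.6,215.4 210:193.9,215.8 211:193.4,215.9 212:193.2,215.8 213:193.6,215.2 214:194.1,214.8 215:195.4,213.9 216:196.1,212.4 217:198.2,209.4 219:195.6,196.8 220:195.9,197.8
d21
211:209.9,215.8 212:194.8,215.9 213:193.8,215.8 214:193.8,215.4 215:194.1,214.2 216:195.4,212.9 217:197.6,210.2 218:201.1,206.2 219:195.6,196.6 220:195.9,197.6
0.111 scene tips [261.5 236.9] [290.3 237.9] bottom 246.6
0.114 scene tips [261.5 235.8] [290.4 236.8] bottom 245.4
0.117 scene tips [261.6 234.6] [290.5 235.6] bottom 244.2
0.121 scene tips [261.6 233. ] [290.6 234. ] bottom 242.6
0.125 scene tips [261.7 231.4] [290.8 232.4] bottom 241.0
```

View pics/d21.png

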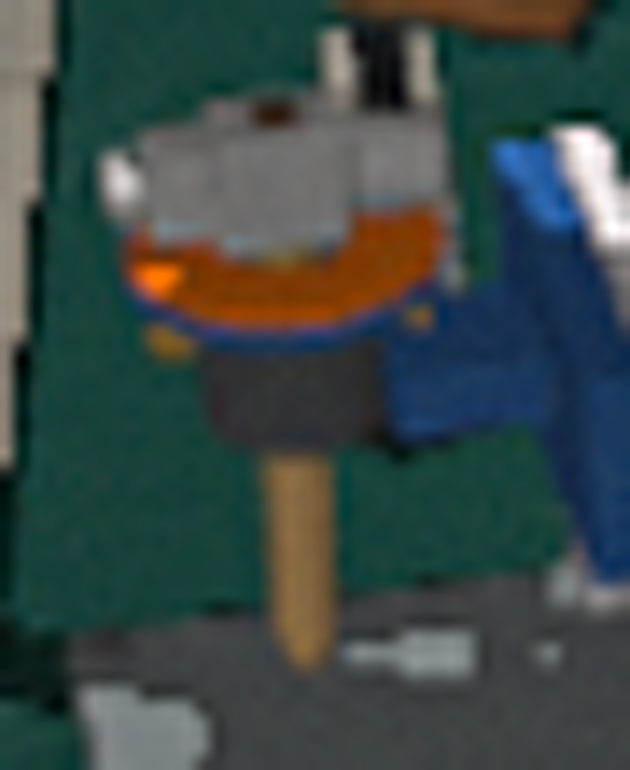

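View pics/s21.png

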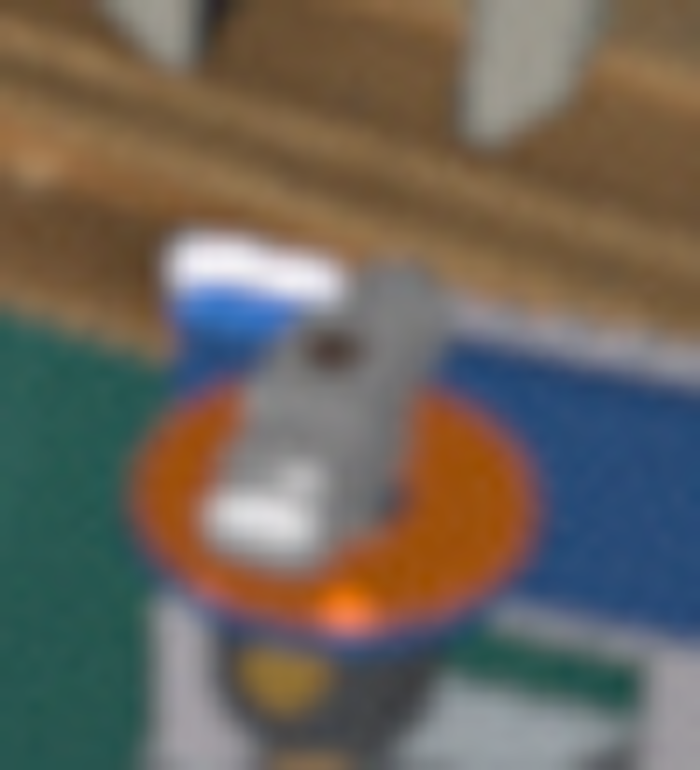

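View pics/w21.png

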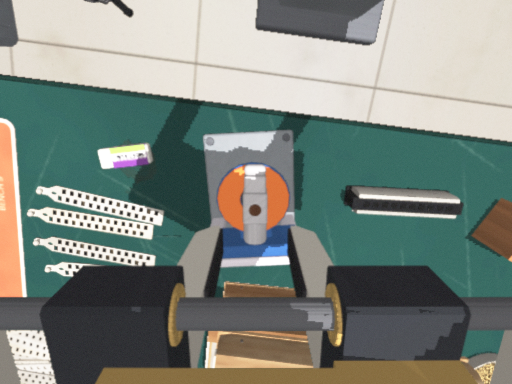

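```bash
python3 - <<'E'
from lib import *
# registration of handle tip patch between side images, and head patch between scene images
def shift(a,b,box,k=8):
    x,y,w,h=box
    A=ld(a)["pixels"];B=ld(b)["pixels"]
    f=lambda im:cv2.resize(cv2.cvtColor(im,cv2.COLOR_BGR2GRAY),None,fx=k,fy=k,interpolation=cv2.INTER_CUBIC).astype(np.float32)
    A=f(A);B=f(B); t=A[y*k:(y+h)*k,x*k:(x+w)*k]; m=3*k
    s=B[y*k-m:(y+h)*k+m,x*k-m:(x+w)*k+m]; r=cv2.matchTemplate(s,t,cv2.TM_CCOEFF_NORMED); _,v,_,p=cv2.minMaxLoc(r)
    return ((p[0]-m)/k,(p[1]-m)/k,round(v,3))
for n in("d14","d15","d16","d17","d18","d19","d20","d21"): print(n,"tip",shift("d14",n,(202,236,12,10)),"poll",shift("d14",n,(210,200,9,9)),"-x end",shift("d14",n,(190,204,9,8)))
for n in("s14","s18","s19","s20","s21"): print(n,"head",shift("s14",n,(267,222,12,18)))
E
```

```text
d14 tip (0.0, 0.0, 1.0) poll (0.0, 0.0, 1.0) -x end (0.0, 0.0, 1.0)
d15 tip (0.125, 0.0, 0.996) poll (0.0, -0.125, 0.995) -x end (-0.125, 0.0, 0.98)
d16 tip (-0.25, 0.0, 0.977) poll (-0.125, -0.625, 0.953) -x end (-0.75, -0.25, 0.961)
d17 tip (-0.125, 0.0, 0.975) poll (-0.125, -1.0, 0.959) -x end (-0.375, -1.0, 0.962)
d18 tip (0.0, 0.0, 0.995) poll (0.0, -0.125, 0.981) -x end (-0.25, 0.0, 0.979)
d19 tip (-0.25, 0.0, 0.988) poll (0.0, -0.125, 0.964) -x end (-0.75, 0.25, 0.956)
d20 tip (-0.25, 0.0, 0.979) poll (-0.125, -0.5, 0.974) -x end (-0.5, -0.75, 0.939)
d21 tip (-0.125, 1.375, 0.816) poll (0.0, -0.5, 0.957) -x end (-0.5, -0.5, 0.942)
s14 head (0.0, 0.0, 1.0)
s18 head (-0.25, 0.125, 0.983)
s19 head (-0.5, 0.5, 0.98)
s20 head (-3.0, -0.5, 0.483)
s21 head (-0.5, -0.375, 0.485)
```

```bash
python3 - <<'E'
from ringfit import *
def up(n,box,k=6,bad=None):
    c=ld(n);x0,y0,x1,y1=box
    big=cv2.resize(c["pixels"][y0:y1,x0:x1],None,fx=k,fy=k,interpolation=cv2.INTER_CUBIC)
    m=cv2.inRange(cv2.cvtColor(big,cv2.COLOR_BGR2HSV),(2,150,90),(30,255,255)); P=[]
    for r in range(0,m.shape[0],3):
        q=np.nonzero(m[r])[0]
        if len(q)>6: P+=[(q[0],r),(q[-1],r)]
    return c,(np.array(P)+.5)/k-.5+[x0,y0]
for n in("s7","s9","s11","s21"):
    c,q=up(n,(255,218,300,250)); q=q[q[:,1]<236] 
    if n=="s11": q=q[q[:,1]>229.5]
    for rmin in(229.6,):
        w=q[q[:,1]>rmin]
        f=least_squares(lambda p:res1(c,w,circ((.4400,-.1447,p[0]),p[1])),[.118,.029],loss="soft_l1",f_scale=.3,x_scale=[.001,.001]);print(n,len(w),f.x.round(4),np.abs(f.fun).mean().round(2))
for n in("d9","d11","d12","d21"):
    c,q=up(n,(188,200,222,224)); w=q[(q[:,1]<214)&(q[:,0]>213)]
    f=least_squares(lambda p:res1(c,w,circ((.4400,-.1447,p[0]),.0285)),[.118],x_scale=[.001]);print(n,len(w),f.x.round(4))
c=ld("w21");x0,y0,x1,y1=210,155,295,240
for n in("w21",):
    o,h=cont(c,(212,158,296,238)); w=o[(o[:,1]<205)]
    f=least_squares(lambda p:res1(c,w,circ((p[0],p[1],p[2]),.029)),[.44,-.1447,.118],loss="soft_l1",f_scale=.3,x_scale=[.001]*3);print(n,f.x.round(4))
    f=least_squares(lambda p:res1(c,w,circ((.440,-.1447,p[0]),.029)),[.118],loss="soft_l1",f_scale=.3,x_scale=[.001]);print(n,f.x.round(4))
E
```

```text
s7 24 [0.1193 0.0279] 0.2
s9 24 [0.121  0.0274] 0.2
s11 24 [0.121  0.0274] 0.21
s21 24 [0.1176 0.027 ] 0.18
d9 16 [0.1217]
d11 16 [0.1221]
d12 12 [0.1193]
d21 8 [0.1225]
w21 [ 0.5284 -0.1748 -0.2141]
w21 [0.1288]
```

The seat ring stayed down after release: scene fit 0.1210 → 0.1176 m, and the upper arc is 1.6 px lower. To confirm the hammer is home, I'll press gently on top of the head with closed fingertips.

{"op": "arm_command", "data": {
  "motion": [
    {"slide": [0, 0, 0], "turn": [0, 0, 0]},
    {"slide": [0, 0, 0], "turn": [0, 0, 0]},
    {"slide": [0, 0, 0], "turn": [0, 0, 0]},
    {"slide": [0, 0, 0], "turn": [0, 0, 0]},
    {"slide": [0, 0, 0], "turn": [0, 0, 0]}
  ],
  "gripper": 0,
  "grip_force": 20
}}

```text
t: 26.82
tool_pos: [0.4408, -0.1443, 0.3776]
orientation: [2.076, 2.358, 0.0]
force: [-0.3, 0.1, -0.1]
opening: 0.0084
```

{"op": "arm_command", "data": {
  "motion": [
    {"slide": [0, 0, 0.02], "turn": [0, 0, 0]},
    {"slide": [0, 0, 0.03], "turn": [0, 0, 0]},
    {"slide": [0, 0, 0.03], "turn": [0, 0, 0]},
    {"slide": [0, 0, 0.02], "turn": [0, 0, 0]},
    {"slide": [0, 0, 0], "turn": [0, 0, 0]}
  ]
}}

```text
t: 27.23
tool_pos: [0.4398, -0.1439, 0.3343]
orientation: [-2.073, -2.355, 0.002]
force: [-1.0, 0.4, -0.2]
opening: 0.0003
```

```bash
python3 f.py;  python3 snap.py wrist w22
```

```text
27.4333 [-0.08  0.43 -0.08] [ 0.096 -0.03  -0.018] [ 0.4409 -0.1444  0.338 ] [2.0755e+00 2.3578e+00 1.0000e-04]
27.4833 [ 0.441  -0.1444  0.3382] [2.0751e+00 2.3575e+00 4.0000e-04] [-0.07 -0.09  0.74] [ 0.06  -0.044  0.009] 0.0007 [ 0.3613 -0.1533  0.3185]
```

View pics/w22.png

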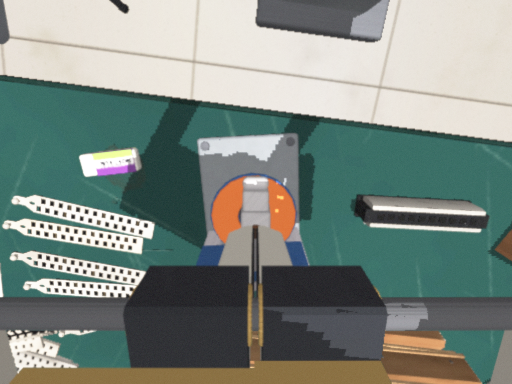

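{"op": "arm_command", "data": {
  "motion": [
    {"slide": [0, 0, 0.005], "turn": [0, 0, 0]},
    {"slide": [0, 0, 0.005], "turn": [0, 0, 0]},
    {"slide": [0, 0, 0.005], "turn": [0, 0, 0]},
    {"slide": [0, 0, 0.003], "turn": [0, 0, 0]},
    {"slide": [0, 0, 0], "turn": [0, 0, 0]}
  ]
}}

```text
t: 27.9
tool_pos: [0.4406, -0.1443, 0.33]
orientation: [-2.075, -2.358, 0.0]
force: [0.0, 0.1, -0.3]
opening: 0.0004
```

{"op": "arm_command", "data": {
  "motion": [
    {"slide": [0, 0, 0.0012], "turn": [0, 0, 0]},
    {"slide": [0, 0, 0.0012], "turn": [0, 0, 0]},
    {"slide": [0, 0, 0.0012], "turn": [0, 0, 0]},
    {"slide": [0, 0, 0.0012], "turn": [0, 0, 0]},
    {"slide": [0, 0, 0.0012], "turn": [0, 0, 0]}
  ]
}}

```text
t: 28.32
tool_pos: [0.4409, -0.1444, 0.3286]
orientation: [2.075, 2.358, 0.0]
force: [-2.4, 0.9, 6.5]
opening: 0.0012
```

{"op": "arm_command", "data": {
  "motion": [
    {"slide": [0, 0, 0.0012], "turn": [0, 0, 0]},
    {"slide": [0, 0, 0.0012], "turn": [0, 0, 0]},
    {"slide": [0, 0, 0], "turn": [0, 0, 0]},
    {"slide": [0, 0, 0], "turn": [0, 0, 0]},
    {"slide": [0, 0, 0], "turn": [0, 0, 0]}
  ]
}}

```text
t: 28.73
tool_pos: [0.441, -0.1444, 0.3283]
orientation: [2.075, 2.357, 0.0]
force: [-3.6, 1.0, 9.3]
opening: 0.0004
```

{"op": "arm_command", "data": {
  "motion": [
    {"slide": [0, 0, 0.0012], "turn": [0, 0, 0]},
    {"slide": [0, 0, 0.0012], "turn": [0, 0, 0]},
    {"slide": [0, 0, 0.0012], "turn": [0, 0, 0]},
    {"slide": [0, 0, 0], "turn": [0, 0, 0]},
    {"slide": [0, 0, 0], "turn": [0, 0, 0]}
  ]
}}

```text
t: 29.15
tool_pos: [0.4411, -0.1445, 0.3278]
orientation: [2.074, 2.357, 0.0]
force: [-6.3, 1.1, 14.9]
opening: 0.0002
```

```bash
python3 f.py;  python3 snap.py scene s23 253 200 50 55 14; python3 snap.py side d23 185 195 45 55 14; python3 tips.py s21 s23 d21 d23|head -8
```

```text
29.35 [-5.73  1.95 15.6 ] [0.502 1.132 0.015] [ 0.4411 -0.1445  0.3278] [2.0745e+00 2.3567e+00 5.0000e-04]
29.4 [ 0.4411 -0.1445  0.3278] [2.0745e+00 2.3568e+00 4.0000e-04] [-5.92  1.84 14.92] [0.491 1.099 0.007] 0.0004 [-0.1227 -0.4098  0.6102]
29.45 [ 0.4411 -0.1445  0.3278] [2.0744e+00 2.3568e+00 4.0000e-04] [-6.02  2.11 15.37] [0.511 1.12  0.002] 0.0004 [ 0.4884 -1.1074  0.6988]
s21
229:267.4,284.2 230:265.6,285.9 231:264.2,287.1 232:263.6,288.2 233:263.1,288.9 234:262.8,289.4 235:262.8,289.8 236:262.9,289.9 237:263.1,289.9 238:263.6,289.6 239:264.2,289.2 240:265.2,288.6 241:266.4,287.6 242:268.1,286.1 243:270.1,283.9 244:274.2,279.8 248:270.9,274.1 249:271.6,274.2
s23
229:268.1,269.2 230:266.6,285.4 231:264.6,286.9 232:263.9,287.9 233:263.4,288.8 234:263.1,289.2 235:262.9,289.6 236:262.9,289.8 237:263.2,289.8 238:263.8,289.6 239:264.4,289.1 240:265.4,288.6 241:266.8,287.6 242:268.8,285.9 243:270.6,283.9 244:275.1,278.9 248:270.8,274.6 249:271.4,274.1
d21
211:209.9,215.8 212:194.8,215.9 213:193.8,215.8 214:193.8,215.4 215:194.1,214.2 216:195.4,212.9 217:197.6,210.2 218:201.1,206.2 219:195.6,196.6 220:195.9,197.6
d23
211:210.2,215.8 212:193.9,215.8 213:193.8,215.6 214:194.1,215.1 215:194.4,214.1 216:195.6,212.9 217:197.6,210.2 218:201.6,206.1 219:195.6,196.6 220:195.9,197.6
```

Resistance was stiff from first touch (about 12 N/mm), so the head was already on its stop. I'll retreat clear and check one last time.

{"op": "arm_command", "data": {
  "motion": [
    {"slide": [0, 0, -0.006], "turn": [0, 0, 0]},
    {"slide": [0, 0, -0.01], "turn": [0, 0, 0]},
    {"slide": [0, 0, -0.03], "turn": [0, 0, 0]},
    {"slide": [0, 0, -0.06], "turn": [0, 0, 0]},
    {"slide": [0, 0, -0.06], "turn": [0, 0, 0]}
  ]
}}

```text
t: 29.87
tool_pos: [0.4404, -0.1441, 0.3924]
orientation: [-2.074, -2.356, 0.001]
force: [1.2, -0.3, -0.2]
opening: 0.0007
```

{"op": "arm_command", "data": {
  "motion": [
    {"slide": [0, 0, -0.06], "turn": [0, 0, 0]},
    {"slide": [0, 0, -0.03], "turn": [0, 0, 0]},
    {"slide": [0, 0, -0.01], "turn": [0, 0, 0]},
    {"slide": [0, 0, 0], "turn": [0, 0, 0]},
    {"slide": [0, 0, 0], "turn": [0, 0, 0]}
  ]
}}

```text
t: 30.28
tool_pos: [0.4406, -0.1442, 0.4309]
orientation: [-2.075, -2.357, 0.001]
force: [-0.2, 1.3, -0.6]
opening: 0.0009
```

```bash
python3 f.py;  python3 snap.py scene s24; python3 snap.py side d24 185 195 45 55 14; python3 tips.py s9 s21 s24|head -6
```

```text
30.4833 [-0.11  0.51  0.05] [ 0.094 -0.06   0.   ] [ 0.4405 -0.1442  0.4305] [-2.0742e+00 -2.3563e+00  1.1000e-03]
30.5333 [ 0.4406 -0.1442  0.4307] [-2.0744e+00 -2.3566e+00  1.0000e-03] [-0.1   0.94 -0.05] [ 0.082 -0.058  0.004] 0.0004 [-0.1227 -0.4098  0.6102]
30.5833 [ 0.4406 -0.1442  0.431 ] [-2.0747e+00 -2.3570e+00  7.0000e-04] [-0.99 -0.65  0.42] [ 0.102 -0.044  0.001] 0.0004 [ 0.4884 -1.1074  0.6988]
s9
227:268.6,283.6 228:266.8,285.4 229:264.8,286.9 230:263.9,288.1 231:263.2,288.9 232:262.9,289.4 233:262.6,289.8 234:262.6,289.9 235:262.8,290.1 236:263.1,289.9 237:263.4,289.9 238:264.1,289.4 239:265.1,288.8 240:266.1,287.8 241:267.9,286.8 242:269.9,285.1 243:273.1,282.4 248:270.6,274.4 249:271.4,274.4
s21
229:267.4,284.2 230:265.6,285.9 231:264.2,287.1 232:263.6,288.2 233:263.1,288.9 234:262.8,289.4 235:262.8,289.8 236:262.9,289.9 237:263.1,289.9 238:263.6,289.6 239:264.2,289.2 240:265.2,288.6 241:266.4,287.6 242:268.1,286.1 243:270.1,283.9 244:274.2,279.8 248:270.9,274.1 249:271.6,274.2
s24
229:267.4,284.1 230:265.6,285.9 231:264.4,287.2 232:263.6,288.2 233:263.1,288.9 234:262.8,289.4 235:262.8,289.8 236:262.8,289.9 237:263.1,289.9 238:263.2,289.6 239:263.8,289.2 240:264.8,288.6 241:266.1,287.6 242:267.2,286.1 243:270.1,283.8 244:274.1,279.4 248:270.9,274.6 249:271.6,274.1
```

View pics/d24.png

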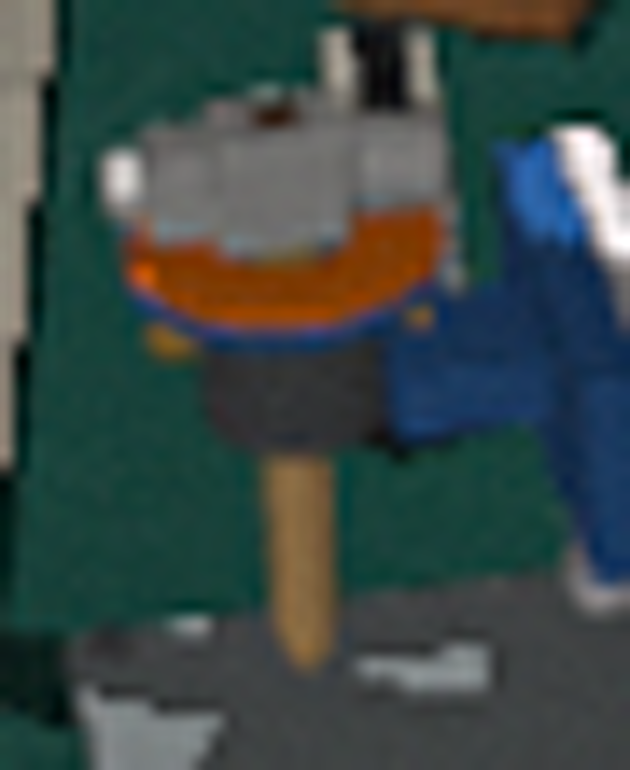

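View pics/s24.png

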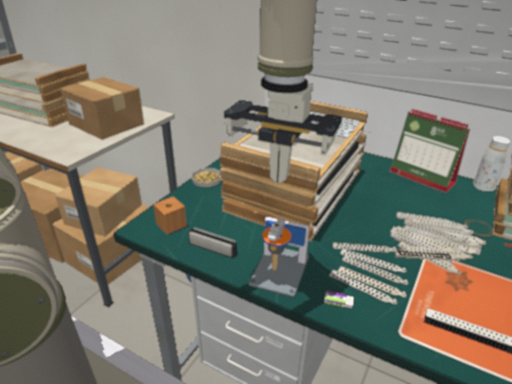

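```bash
python3 -c "
from plant import robot
print(robot.close_job())"
```

```text
the job is handed in; nothing more can be done
None
```

The hammer is out of the wooden block and snapped into the holder, head down on the orange seat. I let go, moved the arm clear and handed the job in at about 31 s.

**What I did:**
- **Insertion:** I found the collar with the cameras at about (0.440, -0.145), lowered the handle through it and felt the light roller drag.
- **Force:** I pressed with at most about 20 N, counting sideways force and the hammer's weight. That is the highest reading I saw; readings come mainly at the end of each move.

**Last checks:**
- **Seat down:** in the scene view the seat ring's upper edge is about 1.7 pixels lower than before, roughly 4 mm. It came back to the same place after release, after a 15 N test press on the head, and after the arm left. The test press met firm resistance straight away, so the head was already on its stop.
- **Other objects:** the harmonica, eraser and tin look unmoved. The tool read no contact force.

**What failed or disagreed:**
- **Snap not felt directly:** I never saw the 12 N peak in the force readings, because it fell between samples. I conclude the hammer snapped in because the seat stayed down and from the heights.
- **Light pull:** before letting go, while I was unsure it had snapped in, I pulled up on it. The head rose about 2 mm at only about 4 N. I then pressed it home again.
- **Seat travel:** a separate circle fit gave 3.4 mm of travel, not 4 mm. A sliver of brass is still visible under the head in the side view.

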